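# Nest the fittings pans on the hook

## Task

Finish nesting the fittings pans on the hook, largest first: push the large one, which already hangs there, back along the rod until it bears on the rubber buffer; then hang the medium pan from the rack in front of it and push it back, and then the small one the same way, open sides towards the hook's tip like the large one. Press each pan home gently but definitely, about 5 to 10 N held for a moment, so that handle lies on handle and the whole nest bears on the buffer, before you fetch the next. Leave all three hanging still and nested, and do not disturb the glue, the tin or the hammer.

Things in the scene. Friction and masses are not known exactly. Their poses are not given: they have to be found in the camera images.
- pan_large: the large pan, loose, blue plastic: shallow, 150 mm wide, 110 mm high, with an upright flat handle 46 mm wide, 8 mm thick. Hangs on the rod at the start, clear of the buffer. Origin: middle of the 4 mm floor sheet's lower edge; z up along the handle; x normal to the sheet: 18 mm rims stand out on the open side, -x (notched for the handle). Eye point 160 mm, handle top 206 mm above the origin
- pan_large_eye (a point): point in the eye of the large pan's handle where the hook rod's axis lies when it hangs; axes as the pan's. The eye passes through along x: 22 mm wide, straight sides from 32 mm below this point to 4 mm below it, then a 45 degree pointed roof peaking 7 mm above it, which centres itself on the rod. Handle is solid from 9 to 46 mm above this point
- pan_large_grip (a point): where to pinch the large pan's handle across its 8 mm thickness (along the pan's x) from above: 38 mm above the eye point, 8 mm below the handle's top; with the TCP here the fingertips end 19 mm above the eye point, clear of the rod
- pan_medium: the medium pan, loose, orange plastic: shallow, 116 mm wide, 80 mm high, with an upright flat handle 46 mm wide, 8 mm thick. Starts upright in a rack slot. Origin: middle of the 4 mm floor sheet's lower edge; z up along the handle; x normal to the sheet: 18 mm rims stand out on the open side, -x (notched for the handle). Eye point 145 mm, handle top 191 mm above the origin
- pan_medium_eye (a point): point in the eye of the medium pan's handle where the hook rod's axis lies when it hangs; axes as the pan's. The eye passes through along x: 22 mm wide, straight sides from 32 mm below this point to 4 mm below it, then a 45 degree pointed roof peaking 7 mm above it, which centres itself on the rod. Handle is solid from 9 to 46 mm above this point
- pan_medium_grip (a point): where to pinch the medium pan's handle across its 8 mm thickness (along the pan's x) from above: 38 mm above the eye point, 8 mm below the handle's top; with the TCP here the fingertips end 19 mm above the eye point, clear of the rod
- pan_small: the small pan, loose, green plastic: shallow, 82 mm wide, 50 mm high, with an upright flat handle 46 mm wide, 8 mm thick. Starts upright in a rack slot. Origin: middle of the 4 mm floor sheet's lower edge; z up along the handle; x normal to the sheet: 18 mm rims stand out on the open side, -x (notched for the handle). Eye point 130 mm, handle top 176 mm above the origin
- pan_small_eye (a point): point in the eye of the small pan's handle where the hook rod's axis lies when it hangs; axes as the pan's. The eye passes through along x: 22 mm wide, straight sides from 32 mm below this point to 4 mm below it, then a 45 degree pointed roof peaking 7 mm above it, which centres itself on the rod. Handle is solid from 9 to 46 mm above this point
- pan_small_grip (a point): where to pinch the small pan's handle across its 8 mm thickness (along the pan's x) from above: 38 mm above the eye point, 8 mm below the handle's top; with the TCP here the fingertips end 19 mm above the eye point, clear of the rod
- hook: fixed steel hook: a level round rod 10 mm in diameter. Origin: on the rod's axis at the face of the upright board, 220 mm above the bench. The rod runs along -x; 180 mm out it bends up at 45 degrees to a rounded tip 197 mm out, whose top is 17 mm above the rod's axis. x points into the board, z up
- hook_bend (a point): on the rod's axis 180 mm out from the board, where the upturn begins; axes as the hook's
- board: fixed wooden board (100 mm wide, 20 mm thick, 245 mm high, on a steel foot) that carries the hook and, round the rod, a brass collar with a black rubber buffer disc (56 mm in diameter, part of the board) on which the first pan must bear. Origin: at bench level under the hook's origin; x into the board
- buffer_mid (a point): fixed point on the rod's axis 50 mm out from the board. The collar was clamped anywhere along 30 mm, so the buffer's front face lies within 15 mm either way of this point (35 to 65 mm out); where is not measured: feel for it. The buffer gives about 1.5 N per mm for 10 mm, then is hard. A pan sliding on the rod drags with less than 2 N; axes as the hook's
- rack: fixed slotted wooden rack on the bench, 250 mm along x, 190 mm along y. Base 8 mm thick; three slots across it, 27 mm wide, 80 mm apart along x, with walls up to 42 mm above the bench. The two outer ones hold the medium and the small pan (which is where varies), open sides to the rack's -x; the middle one is empty. Origin: underside centre, x as the pans' x
- glue: bystander: white glue bottle, 64 mm in diameter, 170 mm high, stands on the far side; origin underside centre, z up
- wax: bystander: steel wax tin, 72 mm in diameter, 70 mm high; origin underside centre, z up
- hammer: bystander: hammer 270 mm long lying on the bench between rack and hook; origin near the middle of its length, handle to its -x
Mind the look-alikes: they are no part of the job. Of the things shaped like the pan_small, the green one is meant.

How it is judged:
On the way, in this order (a step that is already met when the one before it is completed fails the run):
1. The large pan hangs on the arm and is pressed back against the buffer with more than 2.5 N (y of pan_large_eye in the frame of hook between -0.006 and 0.006 m and z of pan_large_eye in the frame of hook between -0.006 and 0.008 m and x of pan_large_eye in the frame of hook between -0.17 and -0.02 m and contact force between pan_large and board above 2.5 N), for 0.2 s.
2. The medium pan hangs in front of the large one, handle to handle, and is pressed back on it with more than 2.5 N, the large on the buffer with over 1.5 N (y of pan_large_eye in the frame of hook between -0.006 and 0.006 m and z of pan_large_eye in the frame of hook between -0.006 and 0.008 m and x of pan_large_eye in the frame of hook between -0.17 and -0.02 m and y of pan_medium_eye in the frame of hook between -0.006 and 0.006 m and z of pan_medium_eye in the frame of hook between -0.006 and 0.008 m and x of pan_medium_eye in the frame of hook between -0.17 and -0.02 m and distance between pan_medium_eye and pan_large_eye below 0.013 m and x of pan_medium_eye in the frame of pan_large below -0.005 m and contact force between pan_medium and pan_large above 2.5 N and contact force between pan_large and board above 1.5 N), for 0.2 s.
3. The small pan hangs in front of the medium one, handle to handle, and is pressed back on it with more than 2.5 N, the medium on the large with over 2 N, the large on the buffer with over 1.5 N (y of pan_large_eye in the frame of hook between -0.006 and 0.006 m and z of pan_large_eye in the frame of hook between -0.006 and 0.008 m and x of pan_large_eye in the frame of hook between -0.17 and -0.02 m and y of pan_medium_eye in the frame of hook between -0.006 and 0.006 m and z of pan_medium_eye in the frame of hook between -0.006 and 0.008 m and x of pan_medium_eye in the frame of hook between -0.17 and -0.02 m and y of pan_small_eye in the frame of hook between -0.006 and 0.006 m and z of pan_small_eye in the frame of hook between -0.006 and 0.008 m and x of pan_small_eye in the frame of hook between -0.17 and -0.02 m and distance between pan_medium_eye and pan_large_eye below 0.013 m and distance between pan_small_eye and pan_medium_eye below 0.013 m and x of pan_medium_eye in the frame of pan_large below -0.005 m and x of pan_small_eye in the frame of pan_medium below -0.005 m and contact force between pan_small and pan_medium above 2.5 N and contact force between pan_medium and pan_large above 2 N and contact force between pan_large and board above 1.5 N), for 0.2 s.
At the end, for the whole second after the job is handed in: All three hang at rest by their eyes on the arm (eye points within 6 mm of its axis sideways, -6 to +8 mm in height, 20 to 170 mm out from the board), upright within 0.2 rad; large at the back, then medium, then small, neighbouring eye points at most 13 mm apart (y of pan_large_eye in the frame of hook between -0.006 and 0.006 m and z of pan_large_eye in the frame of hook between -0.006 and 0.008 m and x of pan_large_eye in the frame of hook between -0.17 and -0.02 m and y of pan_medium_eye in the frame of hook between -0.006 and 0.006 m and z of pan_medium_eye in the frame of hook between -0.006 and 0.008 m and x of pan_medium_eye in the frame of hook between -0.17 and -0.02 m and y of pan_small_eye in the frame of hook between -0.006 and 0.006 m and z of pan_small_eye in the frame of hook between -0.006 and 0.008 m and x of pan_small_eye in the frame of hook between -0.17 and -0.02 m and distance between pan_medium_eye and pan_large_eye below 0.013 m and distance between pan_small_eye and pan_medium_eye below 0.013 m and x of pan_medium_eye in the frame of pan_large below -0.005 m and x of pan_small_eye in the frame of pan_medium below -0.005 m and angle between each of pan_large, pan_medium, pan_small's own z axis and vertical below 0.2 rad and linear speed of each of pan_large, pan_medium, pan_small below 0.06 m/s); the robot touches nothing.
It fails at once if the buffer is pressed with more than 22 N (contact force between pan_large and board above 22 N).
It fails at once if the medium pan on the large is pressed with more than 22 N (contact force between pan_medium and pan_large above 22 N).
It fails at once if the small pan on the medium is pressed with more than 22 N (contact force between pan_small and pan_medium above 22 N).
It fails at once if a pan or the fingers strike or load the hook arm with more than 35 N (contact force between any of pan_large, pan_medium, pan_small, the fingers and hook above 35 N).
It fails at once if a bystander is shifted by more than 25 mm (distance of any of glue, wax, hammer from where it was at the start of the episode above 0.025 m).
It also fails if it takes over 72 s, if anything falls off the work surface, if the arm or the gripper's body presses on something with over 40 N, if the wrist force passes 120 N, or if a joint passes its speed limit or range.

## Robot

A 7-joint arm with a two-finger parallel gripper is mounted at the origin on the work surface. World frame = base frame: x ahead of the robot, y to its left, z up, the work surface at z = 0. Lengths are in m, angles in rad, forces in N, time in s.
With the tool pointing down it reaches from about 0.4 to 0.925 m from the base axis. Payload 4.1 kg.
Tool frame: the origin (TCP) lies between the finger pads, 19 mm behind the fingertips; this is the grasp point; z points along the fingers, y is the line along which they close (so a half turn about z gives the same grasp; the last joint's range is limited). The gripper opens to 85 mm and grips with 20 to 120 N. Pads are 22 mm wide; open, the fingers measure 114 mm over their backs; the gripper's body (76 mm by 85 mm) begins 54 mm behind the grasp point. The pads swing forward as they close: fully open they stand 13 mm farther back than shut.
Start: joints at [-1.404, 0.398, 0.045, 1.537, -0.019, 1.207, -0.051], TCP at [0.171, 0.627, 0.25] pointing down, gripper open.
Joint ranges: [-2.82, 2.82], [-0.49, 2.23], [-1.37, 1.46], [0, 2.46], [-1.36, 4.5], [0.23, 2], [-2.94, 2.94]. Speed limits (rad/s): [2.57, 2.57, 3.14, 3.14, 3.14, 3.14, 3.14].

## Interface

Orientations are given as a unit quaternion [w, x, y, z].
In Python, from cell import r gives the robot as it stands.
- The arm moves only by the shell command python3 -m crank 'ROWS'. ROWS is a JSON object whose one key "targets" holds a list of rows, each an object with "offset": the shift along the tool's x, y, z in cm, a list of three; "twist": the turn, a rotation vector about the tool's x, y, z in units of 6 degrees (1.0 is 6 degrees), a list of three; "grip": the opening, from -1 (shut) to 1 (fully open). In form: {"targets": [{"offset": [x, y, z], "twist": [ax, ay, az], "grip": grip}, ...]}. A call has 1 to 10 rows; each row is the pose to reach, as a shift and turn from the pose commanded when the call began, along the tool's axes at that moment; what a row does not reach only later rows make up. A row lasts 1/12 s, in which the tool goes at most 41.7 mm and 7.16 degrees, less where a joint would pass 70% of its speed; a pose out of reach is approached as far as the arm can. A call with a gripper value outside its range is refused whole. The fingers move at their own pace and stop on an object; the grip force is fixed at half the most. Time passes only in rows, so rows that repeat a pose let the fingers close. It gives the time, the measured TCP pose, the force, the opening and the grip force at its end, in the units of the state.
- r.get_state(): the state, without advancing time (a new reading comes with each control period).
- r.read_camera(name): name is "scene" or "top" or "wrist"; returns the picture (384x512x3 uint8, red, green, blue); there is no depth.
- r.camera_info(name): a dict with "K" (3x3 intrinsics, pixels), "k1" (the pictures are not rectified: a ray, as slopes to the right and down, at radius r is drawn at 1 + k1 r^2 times it, then the intrinsics apply), "R" (3x3) and "t" (3): a world point X has camera coordinates R X + t. Camera axes: x right, y down, z forward; pixel columns grow to the right and rows downward; lengths in m; the calibration is good to about 2 mm. A picture is of the moment at which its call begins: read the wrist's pose just before it. camera_info takes no time and is no camera call; for the wrist camera it gives the pose at the moment of the call.
- r.hand_in(): hands the job in; it is judged then, once.
The state is a dict: "time_s": time; "joint_positions": joint angles; "qvel": joint speeds; "effort": joint torques, N m; "tcp_pos": TCP position; "orientation": TCP orientation; "ft_force": force on the tool from outside, world axes, zero at the start; "wrist_torque": the same for the moment, N m; "gripper_width": opening from 0.0 (shut) to 1.0 (fully open); "finger_force": force on a finger pad.
Only numpy, scipy, OpenCV 4.12 (cv2) and the standard library are available. Lean on these libraries where they do the work, as an engineer would, in place of code of your own. Each camera call takes 0.05 s, during which the arm holds its last target. There are 200 camera calls.

## Working session

There is one attempt and no reset: what is moved stays moved. The work goes in short steps, Python scripts to look and compute and a shell command to move; the robot and the scene stay as the last step left them, time stands still between calls to the robot, and variables do not carry over. Pictures are saved under pics/ and viewed, at most 10 in all, crops included, and the job is handed in when it is done.

```bash
ls; mkdir -p pics; cat > h.py <<'E'
import numpy as np, cv2
from cell import r
from scipy.spatial.transform import Rotation as Ro
def ray(ci,px):
    K=np.array(ci['K']);R=np.array(ci['R']);t=np.array(ci['t'])
    u=cv2.undistortPoints(np.array([[px]],float),K,np.array([ci['k1'],0,0,0,0.]))[0,0]
    return -R.T@t, R.T@np.array([u[0],u[1],1.])
def plane(ci,px,z):
    o,d=ray(ci,px); return o+d*(z-o[2])/d[2]
def tri(l):
    A=np.zeros((3,3));b=np.zeros(3);L=[ray(*x) for x in l]
    for o,d in L:
        d=d/np.linalg.norm(d);P=np.eye(3)-np.outer(d,d);A+=P;b+=P@o
    X=np.linalg.solve(A,b)
    return X,[float(np.linalg.norm(np.cross(X-o,d/np.linalg.norm(d)))) for o,d in L]
def proj(ci,X):
    K=np.array(ci['K']);c=np.array(ci['R'])@X+np.array(ci['t']);s=c[:2]/c[2];s=s*(1+ci['k1']*(s@s));return K[:2,:2]@s+K[:2,2]
def grab(n,f):
    im=r.read_camera(n);cv2.imwrite('pics/'+f,im[:,:,::-1]);return im
E
python3 - <<'E'
from h import *
for n in('scene','top'):
    grab(n,n+'0.png');ci=r.camera_info(n);print(n,np.round(ci['K'],1).tolist(),ci['k1'],np.round(ci['R'],3).tolist(),np.round(ci['t'],3))
s=r.get_state();print(s)
print(Ro.from_quat(np.roll(s['orientation'],-1)).as_matrix().round(3))
E
```

```text
pics
scene [[403.6, 0.0, 252.9], [0.0, 403.6, 198.2], [0.0, 0.0, 1.0]] 0.03606993260134879 [[-0.7, 0.714, 0.015], [0.526, 0.529, -0.665], [-0.483, -0.458, -0.747]] [ 0.383 -0.122  1.357]
top [[355.4, 0.0, 256.4], [0.0, 355.4, 193.8], [0.0, 0.0, 1.0]] 0.03429756780324345 [[0.035, -0.999, -0.006], [-0.973, -0.032, -0.227], [0.226, 0.014, -0.974]] [-0.042  0.542  1.049]
{'time_s': 0.1, 'joint_positions': array([-1.4039996 ,  0.39913661,  0.04498793,  1.53774466, -0.01868911,
        1.20689743, -0.0507128 ]), 'qvel': array([-0.00269293, -0.00165766, -0.00148623, -0.0033485 , -0.00094196,
        0.00248637,  0.00179598]), 'effort': array([ 3.34519573e-03, -4.76262367e+01,  1.36997312e+00, -2.54950297e+01,
        1.19654418e-02,  5.13974242e-03,  5.69169885e-06]), 'tcp_pos': array([0.17054969, 0.62667524, 0.24905849]), 'orientation': array([-5.99537383e-05,  1.32434162e-01,  9.91191411e-01, -8.80649436e-04]), 'ft_force': array([-0.27503731, -0.28553357, -0.20957959]), 'wrist_torque': array([-0.02850593, -0.00843645,  0.0045802 ]), 'finger_force': 0.0, 'gripper_width': 0.996656935141051}
[[-0.965  0.263 -0.   ]
 [ 0.263  0.965 -0.002]
 [-0.    -0.002 -1.   ]]
```

View pics/scene0.png

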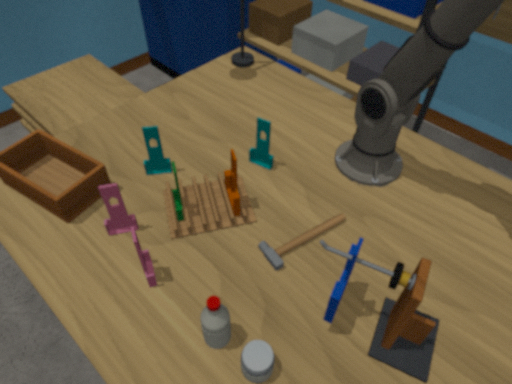

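View pics/top0.png

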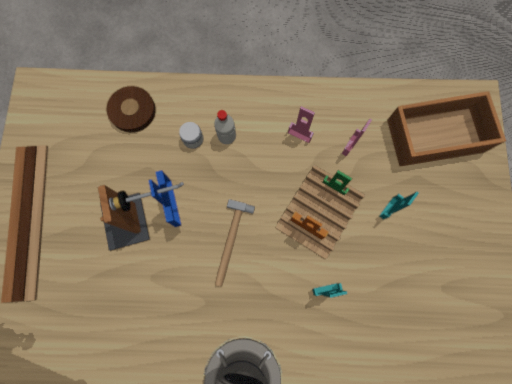

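Candidates shaped like the small pan are green (top 340,182 / scene 177,190), pink (302,125), pink (355,137), teal (398,205) and teal (328,291). I take the green one, which stands in the rack. Orange is the medium pan at top (310,225) and blue is the large pan on the rod at (165,197). Close crops will check that choice.

```bash
python3 - <<'E'
from h import *
S=cv2.imread('pics/scene0.png');T=cv2.imread('pics/top0.png')
def c(im,x,y,w=100,h=75,s=4): return cv2.resize(im[y:y+h,x:x+w],(400,300),interpolation=cv2.INTER_CUBIC)
S2=cv2.resize(S[230:335,315:455],(400,300),interpolation=cv2.INTER_CUBIC)
o=np.vstack([np.hstack([c(S,160,148),c(T,280,165)]),np.hstack([S2,c(T,95,160)])])
cv2.imwrite('pics/c1.png',o)
E
```

```text
(no output)
```

View pics/c1.png

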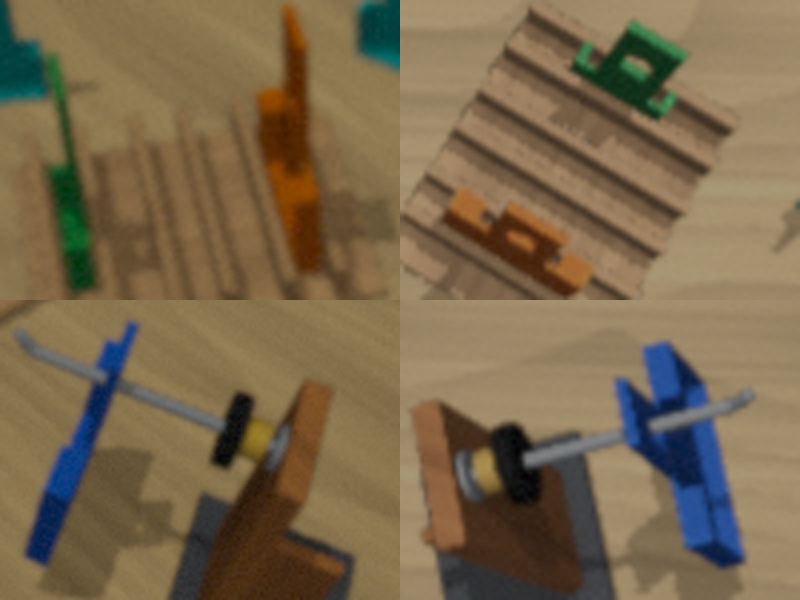

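The crops show the green pan (top ~(340,182)) and the orange pan (top ~(308,224)) standing in the outer slots, and the blue pan on the rod. The buffer front is at top ~(126,200) and the bend at ~(177,186). Next I triangulate.

```bash
python3 - <<'E'
from h import *
s=r.camera_info('scene');t=r.camera_info('top');np.set_printoptions(precision=4,suppress=True)
S=lambda x,y:(315+x/2.857,230+(y-300)/2.857)
T=lambda x,y:(95+(x-400)/4,160+(y-300)/4)
R=lambda x,y:(160+x/4,148+y/4)
Q=lambda x,y:(280+(x-400)/4,165+y/4)
print('cams',ray(s,(0,0))[0],ray(t,(0,0))[0])
def pl(ci,a,b):
    o,d=ray(ci,a);_,e=ray(ci,b);n=np.cross(d,e);n/=np.linalg.norm(n);return n,n@o
n1,d1=pl(s,S(130,383),S(210,418));n2,d2=pl(t,T(540,456),T(700,415))
D=np.cross(n1,n2);D/=np.linalg.norm(D);print('rod dir',D,np.degrees(np.arctan2(D[1],D[0])))
print('bend/z',tri([(s,S(38,352)),(t,T(726,405))]),plane(t,T(726,405),.22),plane(s,S(38,352),.22))
print('tip',tri([(s,S(20,335)),(t,T(747,395))]))
print('buf',tri([(s,S(222,425)),(t,T(528,460))]),plane(t,T(528,460),.22),plane(s,S(222,425),.22))
print('blue handle top',tri([(s,S(131,326)),(t,T(620,380))]))
print('green top',tri([(s,R(52,57)),(t,Q(635,22))]),tri([(s,R(52,57)),(t,Q(688,55))]))
print('orange top',tri([(s,R(290,10)),(t,Q(503,208))]),tri([(s,R(290,10)),(t,Q(565,240))]))
for p in((635,22),(688,55)):print('g .184',plane(t,Q(*p),.184))
for p in((503,208),(565,240)):print('o .199',plane(t,Q(*p),.199))
E
```

```text
cams [0.9876 0.4122 0.9264] [ 0.2914 -0.039   1.1439]
rod dir [-0.2838  0.9585 -0.0266] 106.49066836063149
bend/z (array([0.5192, 0.19  , 0.2198]), [0.0011093812861059753, 0.0011093812861059436]) [0.5197 0.189  0.22  ] [0.5186 0.1909 0.22  ]
tip (array([0.5237, 0.1743, 0.2304]), [0.0014781915063956897, 0.0014781915063956778])
buf (array([0.4772, 0.3185, 0.2193]), [0.00180121029806425, 0.0018012102980642297]) [0.4778 0.3166 0.22  ] [0.4765 0.3201 0.22  ]
blue handle top (array([0.5118, 0.2416, 0.2968]), [0.005667674846589172, 0.005667674846589119])
green top (array([ 0.5822, -0.2501,  0.2142]), [0.003563233102228466, 0.003563233102228326]) (array([ 0.5654, -0.2889,  0.1801]), [0.0029401094728238025, 0.0029401094728238645])
orange top (array([ 0.4512, -0.1625,  0.227 ]), [0.007250552231783636, 0.007250552231783675]) (array([ 0.4302, -0.1999,  0.1937]), [0.002988631292498444, 0.0029886312924984715])
g .184 [ 0.5891 -0.254   0.184 ]
g .184 [ 0.5663 -0.2903  0.184 ]
o .199 [ 0.4514 -0.1602  0.199 ]
o .199 [ 0.4312 -0.2015  0.199 ]
```

```bash
cat >> h.py <<'E'
np.set_printoptions(precision=4,suppress=True)
YAW=106.5
def cmd(pos,yaw):  # target TCP, tool-y world yaw (deg), pointing down -> offset cm, twist units
    s=r.get_state();M=Ro.from_quat(np.roll(s['orientation'],-1)).as_matrix()
    a=np.radians(yaw);y=np.array([np.cos(a),np.sin(a),0]);z=np.array([0,0,-1.])
    G=np.column_stack([np.cross(y,z),y,z])
    print('offset',(M.T@(np.array(pos)-s['tcp_pos'])*100).round(2),'twist',(Ro.from_matrix(M.T@G).as_rotvec(degrees=True)/6).round(2),'t',s['time_s'])
E
python3 - <<'E'
from h import *
w=r.camera_info('wrist');s=r.get_state();print(np.array(w['K'])[0],w['k1']);R=np.array(w['R']);c=-R.T@w['t']
M=Ro.from_quat(np.roll(s['orientation'],-1)).as_matrix()
print('cam in tool',M.T@(c-s['tcp_pos']),'axes',M.T@R.T)
cmd([.51,.20,.40],106.5)
E
```

```text
[327.8432   0.     257.9375] -0.043284388186756825
cam in tool [ 0.0751  0.0005 -0.1237] axes [[ 0.0006 -0.955  -0.2965]
 [ 1.      0.0005  0.0004]
 [-0.0003 -0.2965  0.955 ]]
offset [-43.96 -32.29 -15.03] twist [-0.02 -0.   -5.29] t 0.1
```

```bash
python3 -m crank '{"targets":[{"offset":[0,0,-10],"twist":[0,0,0],"grip":-1},{"offset":[0,0,-15],"twist":[0,0,0],"grip":-1},{"offset":[-43,-28,-15],"twist":[0,0,-5.3],"grip":-1},{"offset":[-43,-28,-15],"twist":[0,0,-5.3],"grip":-1},{"offset":[-43,-28,-15],"twist":[0,0,-5.3],"grip":-1},{"offset":[-43,-28,-15],"twist":[0,0,-5.3],"grip":-1},{"offset":[-43,-28,-15],"twist":[0,0,-5.3],"grip":-1},{"offset":[-43,-28,-15],"twist":[0,0,-5.3],"grip":-1},{"offset":[-43,-28,-15],"twist":[0,0,-5.3],"grip":-1},{"offset":[-43,-28,-15],"twist":[0,0,-5.3],"grip":-1}]}'
```

```text
time_s: 0.93
tcp_pos: [0.3904, 0.3797, 0.3761]
orientation: [-0.0, -0.144, 0.99, -0.0]
ft_force: [-0.0, 0.8, -0.3]
gripper_width: 0.002
finger_force: 0.0
```

```bash
python3 -m crank '{"targets":[{"offset":[0,0,0],"twist":[0,0,0],"grip":-1}]}'; python3 - <<'E'
from h import *
cmd([.505,.24,.40],106.5)
E
```

```text
time_s: 1.02
tcp_pos: [0.3973, 0.3729, 0.3774]
orientation: [0.003, -0.136, 0.991, -0.002]
ft_force: [1.5, -0.7, -0.1]
gripper_width: 0.003
finger_force: 0.0
offset [ -6.79 -15.71  -2.16] twist [-0.04  0.04 -0.14] t 1.0167
```

```bash
python3 -m crank '{"targets":[{"offset":[-3.4,-7.8,-2],"twist":[0,0,0],"grip":-1},{"offset":[-6.8,-15.7,-2],"twist":[0,0,-0.1],"grip":-1},{"offset":[-6.8,-15.7,-2],"twist":[0,0,-0.1],"grip":-1},{"offset":[-6.8,-15.7,-2],"twist":[0,0,-0.1],"grip":-1},{"offset":[-6.8,-15.7,-2],"twist":[0,0,-0.1],"grip":-1},{"offset":[-6.8,-15.7,-2],"twist":[0,0,-0.1],"grip":-1},{"offset":[-6.8,-15.7,-2],"twist":[0,0,-0.1],"grip":-1}]}'
python3 - <<'E'
from h import *
import pickle
w=r.camera_info('wrist');grab('wrist','w1.png');pickle.dump(w,open('w1.pkl','wb'))
b=np.array([.519,.190,.22]);D=np.array([-.284,.959,0]);
for k in(0,.05,.1,.13,.18):print(k,proj(w,b+D*k))
E
```

```text
time_s: 1.6
tcp_pos: [0.499, 0.2511, 0.3956]
orientation: [-0.001, -0.149, 0.989, 0.0]
ft_force: [-0.5, 1.0, 0.4]
gripper_width: -0.001
finger_force: 0.0
0 [189.3606 178.8808]
0.05 [242.4045 179.4574]
0.1 [295.4769 180.0714]
0.13 [327.1836 180.4559]
0.18 [379.5514 181.1208]
```

View pics/w1.png

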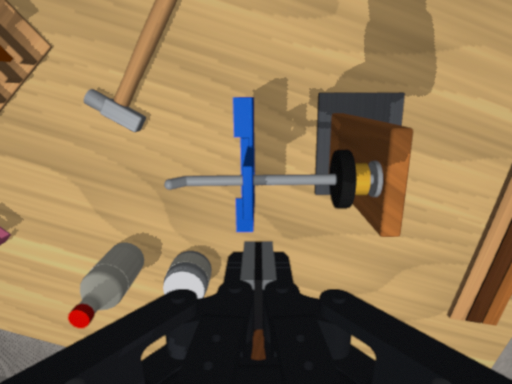

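The wrist view shows the rod from the bend at ~(190,182) to the buffer at (335,180), with the blue handle crossing at col ~247. I fit the rod line from the grey pixels.

```bash
python3 - <<'E'
from h import *
import pickle
w=pickle.load(open('w1.pkl','rb'));im=cv2.imread('pics/w1.png').astype(int);t=r.camera_info('top');s=r.camera_info('scene')
sat=im.max(2)-im.min(2);P=[]
for u in list(range(200,236,3))+list(range(262,328,3)):
    v=np.where((sat[165:195,u]<32))[0]+165
    if len(v)>4:P.append((u,v.mean(),len(v)))
X=np.array([plane(w,p[:2],.22) for p in P]);print([tuple(np.round(p,1)) for p in P][::5])
c=X[:,:2].mean(0);d=np.linalg.svd(X[:,:2]-c)[2][0];d*=np.sign(d[1]);print('rod c',c,'dir',d,np.degrees(np.arctan2(d[1],d[0])),'res',np.abs((X[:,:2]-c)@[-d[1],d[0]]).max())
for a,b in (((190,182),(177,186.2)),):print('bend tri',tri([(w,a),(t,b)]))
print('buf front',plane(w,(333,180),.22),'tri',tri([(w,(333,180)),(t,(126.6,200)),(s,(393,274))]))
m=(im[:,:,0]>130)&(im[:,:,2]<90);ys,xs=np.where(m[90:240,225:265]);print('blue bbox',xs.min()+225,xs.max()+225,ys.min()+90,ys.max()+90)
for v in(110,130,150,165,195,215):print(v,np.where(m[v,225:265])[0][[0,-1]]+225)
E
```

```text
[(np.float64(200.0), np.float64(180.5), np.float64(10.0)), (np.float64(215.0), np.float64(180.5), np.float64(10.0)), (np.float64(230.0), np.float64(180.0), np.float64(9.0)), (np.float64(271.0), np.float64(179.5), np.float64(10.0)), (np.float64(286.0), np.float64(179.5), np.float64(10.0)), (np.float64(301.0), np.float64(179.5), np.float64(10.0)), (np.float64(316.0), np.float64(179.5), np.float64(30.0))]
rod c [0.4985 0.2596] dir [-0.3053  0.9523] 107.77514477780997 res 0.00034657371497890516
bend tri (array([0.5232, 0.19  , 0.2114]), [0.0012131441999215418, 0.0012131441999215435])
buf front [0.48   0.3198 0.22  ] tri (array([0.4784, 0.3194, 0.2206]), [0.001549611756524373, 0.0019604370742568327, 0.0019098011105438955])
blue bbox 233 253 97 231
110 [234 252]
130 [234 252]
150 [241 246]
165 [241 242]
195 [242 252]
215 [237 252]
```

```bash
cat >> h.py <<'E'
YAW=107.4;C=np.array([.4985,.2596]);DH=np.array([np.cos(np.radians(YAW)),np.sin(np.radians(YAW))])
def rod(s,z,lat=0): return np.r_[C+DH*s+lat*np.array([-DH[1],DH[0]]),z]
def where():
    q=r.get_state();p=q['tcp_pos'][:2]-C;f=q['ft_force'];print('s',round(float(p@DH),4),'lat',round(float(p@[-DH[1],DH[0]]),4),'z',round(float(q['tcp_pos'][2]),4),'Fpush',round(float(-f[:2]@DH),2),'f',f,'t',q['time_s'])
E
python3 - <<'E'
from h import *
where();cmd(rod(-.053,.25),YAW)
E
```

```text
s -0.0069 lat 0.0023 z 0.3955 Fpush -0.59 f [-0.8105  0.3673  0.2401] t 1.65
offset [-0.26 -4.62 14.55] twist [ 0.01 -0.01 -0.02] t 1.65
```

```bash
python3 -m crank '{"targets":[{"offset":[-0.3,-4.6,0],"twist":[0,0,0],"grip":-1},{"offset":[-0.3,-4.6,0],"twist":[0,0,0],"grip":-1},{"offset":[-0.3,-4.6,4],"twist":[0,0,0],"grip":-1},{"offset":[-0.3,-4.6,8],"twist":[0,0,0],"grip":-1},{"offset":[-0.3,-4.6,11],"twist":[0,0,0],"grip":-1},{"offset":[-0.3,-4.6,13],"twist":[0,0,0],"grip":-1},{"offset":[-0.3,-4.6,14.5],"twist":[0,0,0],"grip":-1},{"offset":[-0.3,-4.6,14.5],"twist":[0,0,0],"grip":-1},{"offset":[-0.3,-4.6,14.5],"twist":[0,0,0],"grip":-1}]}'
python3 - <<'E'
from h import *
where();cmd(rod(0,.25),YAW)
E
```

```text
time_s: 2.4
tcp_pos: [0.5147, 0.2092, 0.2505]
orientation: [-0.001, -0.151, 0.989, -0.0]
ft_force: [-0.2, 0.2, 0.9]
gripper_width: -0.001
finger_force: 0.0
s -0.053 lat -0.0004 z 0.2505 Fpush -0.22 f [-0.1886  0.1696  0.9082] t 2.4
offset [0.04 5.3  0.05] twist [ 0.   -0.02 -0.01] t 2.4
```

```bash
python3 -m crank '{"targets":[{"offset":[0,1,0],"twist":[0,0,0],"grip":-1},{"offset":[0,1.5,0],"twist":[0,0,0],"grip":-1},{"offset":[0,2,0],"twist":[0,0,0],"grip":-1},{"offset":[0,2.6,0],"twist":[0,0,0],"grip":-1},{"offset":[0,3.2,0],"twist":[0,0,0],"grip":-1},{"offset":[0,3.9,0],"twist":[0,0,0],"grip":-1},{"offset":[0,4.6,0],"twist":[0,0,0],"grip":-1},{"offset":[0,5.3,0],"twist":[0,0,0],"grip":-1},{"offset":[0,6,0],"twist":[0,0,0],"grip":-1},{"offset":[0,6.6,0],"twist":[0,0,0],"grip":-1}]}'
python3 - <<'E'
from h import *
where()
E
python3 -m crank '{"targets":[{"offset":[0,0.4,0],"twist":[0,0,0],"grip":-1},{"offset":[0,0.8,0],"twist":[0,0,0],"grip":-1},{"offset":[0,0.8,0],"twist":[0,0,0],"grip":-1}]}'
python3 - <<'E'
from h import *
where();grab('wrist','w2.png')
E
```

```text
time_s: 3.23
tcp_pos: [0.4973, 0.2704, 0.2521]
orientation: [0.001, -0.149, 0.989, -0.0]
ft_force: [2.1, -5.6, 6.9]
gripper_width: -0.001
finger_force: 4.0
s 0.0107 lat -0.0021 z 0.2521 Fpush 6.03 f [ 2.1486 -5.6444  6.8824] t 3.2333
time_s: 3.48
tcp_pos: [0.4943, 0.2796, 0.252]
orientation: [0.001, -0.15, 0.989, 0.001]
ft_force: [0.7, -2.0, 4.8]
gripper_width: -0.003
finger_force: 3.0
s 0.0204 lat -0.002 z 0.252 Fpush 2.16 f [ 0.7006 -2.0414  4.7506] t 3.4833
```

View pics/w2.png

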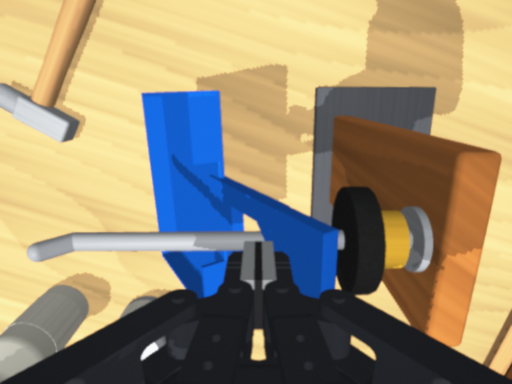

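The pan slides on the rod but is tilted, its bottom lagging towards the tip. The handle top is at (335,230–295) and close to the buffer at (360,240). I lower the fingers a little and go on slowly, which should swing it upright against the buffer.

```bash
python3 -m crank '{"targets":[{"offset":[0.1,0.2,0.2],"twist":[0,0,0],"grip":-1},{"offset":[0.1,0.5,0.3],"twist":[0,0,0],"grip":-1},{"offset":[0.1,0.8,0.3],"twist":[0,0,0],"grip":-1},{"offset":[0.1,1.0,0.3],"twist":[0,0,0],"grip":-1},{"offset":[0.1,1.2,0.3],"twist":[0,0,0],"grip":-1},{"offset":[0.1,1.4,0.3],"twist":[0,0,0],"grip":-1}]}'
python3 - <<'E'
from h import *
where()
E
python3 -m crank '{"targets":[{"offset":[0,0.2,0],"twist":[0,0,0],"grip":-1},{"offset":[0,0.4,0],"twist":[0,0,0],"grip":-1},{"offset":[0,0.4,0],"twist":[0,0,0],"grip":-1}]}'
python3 - <<'E'
from h import *
where()
E
```

```text
time_s: 4.03
tcp_pos: [0.4919, 0.289, 0.2508]
orientation: [0.003, -0.148, 0.989, -0.001]
ft_force: [2.7, -9.7, 13.4]
gripper_width: -0.003
finger_force: 7.6
s 0.0301 lat -0.0025 z 0.2508 Fpush 10.06 f [ 2.681  -9.7024 13.4357] t 4.0333
time_s: 4.28
tcp_pos: [0.4903, 0.2938, 0.2509]
orientation: [0.003, -0.148, 0.989, -0.001]
ft_force: [1.2, -7.2, 13.9]
gripper_width: -0.001
finger_force: 7.0
s 0.035 lat -0.0024 z 0.2509 Fpush 7.28 f [ 1.2287 -7.2447 13.8774] t 4.2833
```

```bash
python3 - <<'E'
from h import *
a=grab('wrist','w3.png');b=grab('scene','s3.png')
o=np.hstack([cv2.resize(a[150:342,200:456],(400,300)),cv2.resize(b[220:340,310:470],(400,300),interpolation=cv2.INTER_CUBIC)])
cv2.imwrite('pics/c3.png',o[:,:,::-1])
E
```

```text
(no output)
```

View pics/c3.png

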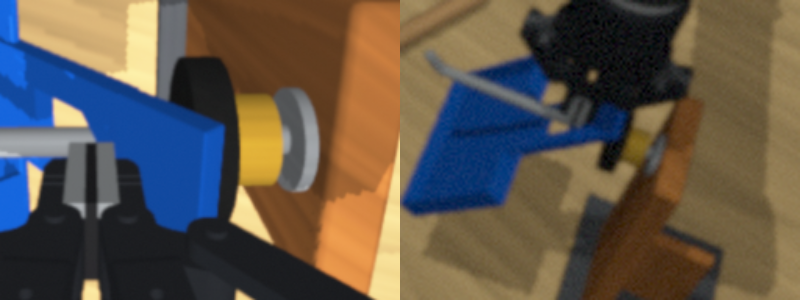

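The pan tilts badly when pushed above the rod. Handle and pan lean ~40°, and the fingertips sit on the sloping face. I back off and turn 90° so the open fingers straddle the rod and push the handle's two side strips at axis height.

```bash
python3 -m crank '{"targets":[{"offset":[0,-0.8,-0.5],"twist":[0,0,0],"grip":-1},{"offset":[0,-2,-2],"twist":[0,0,0],"grip":-1},{"offset":[0,-3,-4],"twist":[0,0,0],"grip":-1},{"offset":[0.2,-5,-7],"twist":[0,0,1.2],"grip":-0.38},{"offset":[0.2,-7.5,-8],"twist":[0,0,2.4],"grip":-0.38},{"offset":[0.2,-10,-8],"twist":[0,0,3.6],"grip":-0.38},{"offset":[0.2,-10,-8],"twist":[0,0,4.8],"grip":-0.38},{"offset":[0.2,-10,-8],"twist":[0,0,6],"grip":-0.38},{"offset":[0.2,-10,-8],"twist":[0,0,7.2],"grip":-0.38},{"offset":[0.2,-10,-8],"twist":[0,0,8.4],"grip":-0.38}]}'
python3 - <<'E'
from h import *
where();cmd(rod(-.07,.33),YAW-90)
E
```

```text
time_s: 5.22
tcp_pos: [0.5143, 0.2006, 0.3272]
orientation: [-0.001, 0.286, 0.958, 0.0]
ft_force: [-0.4, -0.2, -0.2]
gripper_width: 0.308
finger_force: 0.0
s -0.061 lat 0.0025 z 0.3272 Fpush 0.08 f [-0.3545 -0.1958 -0.1795] t 5.2167
offset [-0.86 -0.37 -0.28] twist [-0.01 -0.03  6.56] t 5.2167
```

```bash
python3 -m crank '{"targets":[{"offset":[-0.5,-0.3,0],"twist":[0,0,1.2],"grip":-0.38},{"offset":[-0.5,-0.3,0],"twist":[0,0,2.4],"grip":-0.38},{"offset":[-0.5,-0.3,0],"twist":[0,0,3.6],"grip":-0.38},{"offset":[-0.5,-0.3,0],"twist":[0,0,4.8],"grip":-0.38},{"offset":[-0.5,-0.3,0],"twist":[0,0,6],"grip":-0.38},{"offset":[-0.5,-0.3,0],"twist":[0,0,6.6],"grip":-0.38},{"offset":[-0.5,-0.3,0],"twist":[0,0,6.6],"grip":-0.38}]}'
python3 - <<'E'
from h import *
a=grab('wrist','w4.png');b=grab('scene','s4.png')
where();cmd(rod(-.065,.23),YAW-90)
o=np.hstack([cv2.resize(a,(400,300)),cv2.resize(b[220:340,310:470],(400,300),interpolation=cv2.INTER_CUBIC)])
cv2.imwrite('pics/c4.png',o[:,:,::-1])
E
```

```text
time_s: 5.8
tcp_pos: [0.5169, 0.1955, 0.3272]
orientation: [-0.001, 0.591, 0.806, -0.0]
ft_force: [0.6, -0.4, 0.0]
gripper_width: 0.311
finger_force: 0.0
s -0.0673 lat 0.0014 z 0.3275 Fpush -0.13 f [0.1358 0.1812 0.9967] t 5.9
offset [0.22 0.16 9.75] twist [-0.01 -0.01  0.04] t 5.9
```

View pics/c4.png

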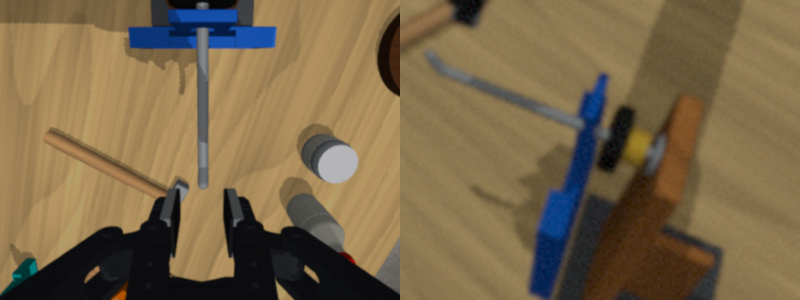

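The large pan hangs upright again just before the buffer, and the open fingers are centred on the rod (fingers at 175/228, rod tip at 203). I descend straddling the rod.

```bash
python3 -m crank '{"targets":[{"offset":[2.5,0.1,1],"twist":[0,0,0],"grip":-0.38},{"offset":[4,0.1,4],"twist":[0,0,0],"grip":-0.38},{"offset":[4,0.1,7],"twist":[0,0,0],"grip":-0.38},{"offset":[4,0.1,9],"twist":[0,0,0],"grip":-0.38},{"offset":[4,0.1,9.8],"twist":[0,0,0],"grip":-0.38},{"offset":[4,0.1,9.8],"twist":[0,0,0],"grip":-0.38},{"offset":[5,0.1,9.8],"twist":[0,0,0],"grip":-0.38},{"offset":[6,0.1,9.8],"twist":[0,0,0],"grip":-0.38},{"offset":[6.8,0.1,9.8],"twist":[0,0,0],"grip":-0.38}]}'
python3 - <<'E'
from h import *
where()
E
python3 -m crank '{"targets":[{"offset":[0.7,0,0],"twist":[0,0,0],"grip":-0.38},{"offset":[1.4,0,0],"twist":[0,0,0],"grip":-0.38},{"offset":[1.8,0,0],"twist":[0,0,0],"grip":-0.38}]}'
python3 - <<'E'
from h import *
where()
E
```

```text
time_s: 6.65
tcp_pos: [0.499, 0.2613, 0.2318]
orientation: [0.0, 0.591, 0.806, 0.002]
ft_force: [0.1, 0.0, 0.1]
gripper_width: 0.308
finger_force: 0.0
s 0.0015 lat -0.001 z 0.2318 Fpush 0.02 f [0.1409 0.0279 0.0533] t 6.65
time_s: 6.9
tcp_pos: [0.4928, 0.2779, 0.2306]
orientation: [-0.0, 0.591, 0.807, 0.001]
ft_force: [0.0, 0.2, -0.1]
gripper_width: 0.308
finger_force: 0.0
s 0.0192 lat -0.0 z 0.2306 Fpush -0.21 f [ 0.0378  0.2328 -0.0611] t 6.9
```

```bash
python3 -m crank '{"targets":[{"offset":[0.4,0,0],"twist":[0,0,0],"grip":-0.38},{"offset":[0.8,0,0],"twist":[0,0,0],"grip":-0.38},{"offset":[1.2,0,0],"twist":[0,0,0],"grip":-0.38},{"offset":[1.5,0,0],"twist":[0,0,0],"grip":-0.38}]}'
python3 - <<'E'
from h import *
where()
E
python3 -m crank '{"targets":[{"offset":[0.3,0,0],"twist":[0,0,0],"grip":-0.38},{"offset":[0.6,0,0],"twist":[0,0,0],"grip":-0.38},{"offset":[0.6,0,0],"twist":[0,0,0],"grip":-0.38}]}'
python3 - <<'E'
from h import *
where()
E
```

```text
time_s: 7.23
tcp_pos: [0.4887, 0.2906, 0.2301]
orientation: [0.0, 0.592, 0.806, 0.0]
ft_force: [0.3, -0.6, -0.8]
gripper_width: 0.308
finger_force: 0.0
s 0.0326 lat 0.0001 z 0.2301 Fpush 0.68 f [ 0.3259 -0.6103 -0.7583] t 7.2333
time_s: 7.48
tcp_pos: [0.4867, 0.2966, 0.23]
orientation: [-0.0, 0.592, 0.806, 0.0]
ft_force: [-0.6, 0.1, -0.8]
gripper_width: 0.31
finger_force: 0.0
s 0.0388 lat 0.0002 z 0.23 Fpush -0.31 f [-0.6037  0.1306 -0.8129] t 7.4833
```

```bash
python3 -m crank '{"targets":[{"offset":[0.2,0,0],"twist":[0,0,0],"grip":-0.38},{"offset":[0.4,0,0],"twist":[0,0,0],"grip":-0.38},{"offset":[0.5,0,0],"twist":[0,0,0],"grip":-0.38}]}'
python3 - <<'E'
from h import *
where()
E
python3 -m crank '{"targets":[{"offset":[0.2,0,0],"twist":[0,0,0],"grip":-0.38},{"offset":[0.3,0,0],"twist":[0,0,0],"grip":-0.38},{"offset":[0.3,0,0],"twist":[0,0,0],"grip":-0.38}]}'
python3 - <<'E'
from h import *
where()
E
```

```text
time_s: 7.73
tcp_pos: [0.4854, 0.301, 0.23]
orientation: [0.0, 0.592, 0.806, 0.0]
ft_force: [0.5, -1.1, -0.4]
gripper_width: 0.312
finger_force: 0.0
s 0.0434 lat 0.0001 z 0.23 Fpush 1.15 f [ 0.4603 -1.0633 -0.389 ] t 7.7333
time_s: 7.98
tcp_pos: [0.4847, 0.303, 0.23]
orientation: [0.0, 0.592, 0.806, -0.0]
ft_force: [1.2, -3.4, 0.9]
gripper_width: 0.309
finger_force: 0.0
s 0.0455 lat 0.0001 z 0.23 Fpush 3.61 f [ 1.2281 -3.395   0.9126] t 7.9833
```

```bash
python3 -m crank '{"targets":[{"offset":[0.2,0,0],"twist":[0,0,0],"grip":-0.38},{"offset":[0.4,0,0],"twist":[0,0,0],"grip":-0.38},{"offset":[0.4,0,0],"twist":[0,0,0],"grip":-0.38},{"offset":[0.4,0,0],"twist":[0,0,0],"grip":-0.38}]}'
python3 - <<'E'
from h import *
where()
E
python3 -m crank '{"targets":[{"offset":[0.1,0,0],"twist":[0,0,0],"grip":-0.38},{"offset":[0.1,0,0],"twist":[0,0,0],"grip":-0.38},{"offset":[0.1,0,0],"twist":[0,0,0],"grip":-0.38},{"offset":[0.1,0,0],"twist":[0,0,0],"grip":-0.38}]}'
python3 - <<'E'
from h import *
where();grab('wrist','w5.png')
E
```

```text
time_s: 8.32
tcp_pos: [0.4839, 0.3056, 0.2301]
orientation: [0.001, 0.592, 0.806, -0.001]
ft_force: [1.5, -6.8, 0.4]
gripper_width: 0.311
finger_force: 0.1
s 0.0482 lat 0.0002 z 0.2301 Fpush 6.97 f [ 1.4997 -6.837   0.3956] t 8.3167
time_s: 8.65
tcp_pos: [0.4839, 0.3057, 0.2301]
orientation: [0.001, 0.593, 0.805, -0.001]
ft_force: [1.5, -7.5, 2.0]
gripper_width: 0.311
finger_force: 0.4
s 0.0484 lat 0.0001 z 0.2301 Fpush 7.66 f [ 1.549  -7.5466  1.9525] t 8.65
```

Fpush was held at ~7 N for 0.6 s or more, so step 1 is done. I back off gently and go to view the rack.

```bash
python3 -m crank '{"targets":[{"offset":[-0.3,0,0],"twist":[0,0,0],"grip":-0.38},{"offset":[-0.8,0,0],"twist":[0,0,0],"grip":-0.38},{"offset":[-2,0,0],"twist":[0,0,0],"grip":-0.38},{"offset":[-4,0,-3],"twist":[0,0,0],"grip":-0.38},{"offset":[-5,0,-7],"twist":[0,0,0],"grip":-0.38},{"offset":[-6,0,-11],"twist":[0,0,0],"grip":-0.38},{"offset":[-8,0,-14],"twist":[0,0,0],"grip":-0.38},{"offset":[-10,0,-16],"twist":[0,0,0],"grip":-0.38}]}'
python3 - <<'E'
from h import *
where();cmd([.50,-.22,.42],-30)
E
```

```text
time_s: 9.37
tcp_pos: [0.5138, 0.2139, 0.3942]
orientation: [0.0, 0.591, 0.807, 0.003]
ft_force: [0.5, 0.8, 0.1]
gripper_width: 0.309
finger_force: 0.0
s -0.0482 lat -0.0009 z 0.3942 Fpush -0.64 f [0.5358 0.8382 0.1121] t 9.3667
offset [-40.94 -14.41  -2.8 ] twist [ 0.04 -0.05  7.93] t 9.3667
```

```bash
python3 -m crank '{"targets":[{"offset":[-4,-1.4,-2.8],"twist":[0,0,0.8],"grip":-0.38},{"offset":[-8,-2.8,-2.8],"twist":[0,0,1.6],"grip":0},{"offset":[-12,-4.2,-2.8],"twist":[0,0,2.4],"grip":0},{"offset":[-16,-5.6,-2.8],"twist":[0,0,3.2],"grip":0},{"offset":[-20,-7,-2.8],"twist":[0,0,4],"grip":0},{"offset":[-24,-8.4,-2.8],"twist":[0,0,4.8],"grip":0},{"offset":[-28,-9.8,-2.8],"twist":[0,0,5.6],"grip":0},{"offset":[-32,-11.2,-2.8],"twist":[0,0,6.4],"grip":0},{"offset":[-36,-12.6,-2.8],"twist":[0,0,7.2],"grip":0},{"offset":[-40,-14,-2.8],"twist":[0,0,7.9],"grip":0}]}'
python3 -m crank '{"targets":[{"offset":[0,0,0],"twist":[0,0,0],"grip":0},{"offset":[0,0,0],"twist":[0,0,0],"grip":0},{"offset":[0,0,0],"twist":[0,0,0],"grip":0}]}'
python3 - <<'E'
from h import *
import pickle
w=r.camera_info('wrist');grab('wrist','w6.png');pickle.dump(w,open('w6.pkl','wb'));grab('top','t6.png')
E
```

```text
time_s: 10.2
tcp_pos: [0.4996, -0.1975, 0.4185]
orientation: [-0.0, 0.866, 0.499, 0.002]
ft_force: [0.9, 0.5, -0.4]
gripper_width: 0.504
finger_force: 0.0
time_s: 10.45
tcp_pos: [0.5001, -0.1953, 0.4179]
orientation: [-0.001, 0.866, 0.501, 0.001]
ft_force: [-0.1, 0.2, 1.0]
gripper_width: 0.497
finger_force: 0.0
```

View pics/w6.png

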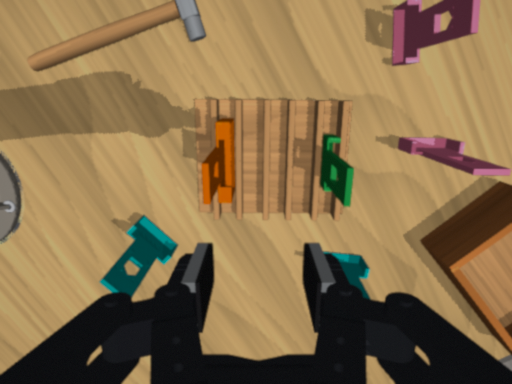

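The wrist view has the slots running vertically in the image, so the rack is aligned at yaw -30. Orange is at col ~218 and green at col ~337. The open side has to be settled, so I look closer.

```bash
python3 - <<'E'
from h import *
a=cv2.imread('pics/w6.png')
o=np.hstack([cv2.resize(a[112:212,180:246],(396,600),interpolation=cv2.INTER_CUBIC),cv2.resize(a[112:212,300:366],(396,600),interpolation=cv2.INTER_CUBIC)])
cv2.imwrite('pics/c6.png',o)
E
```

```text
(no output)
```

View pics/c6.png

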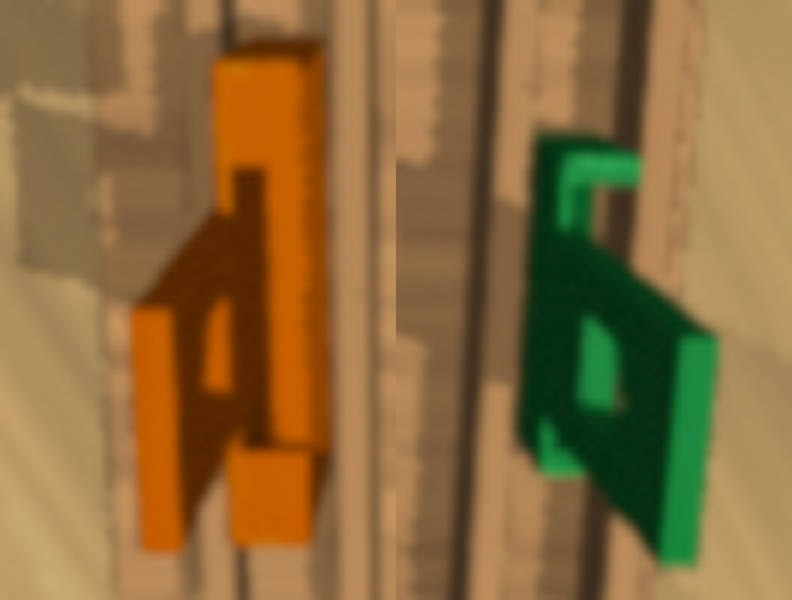

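Confirmed: on both pans the handle is in the left face and the rims stand out to the image's right. So pan -x points along world -30° and pan x along 150°. I triangulate the handle tops (orange (206.5,183.3), green (348.8,186.8)).

```bash
python3 - <<'E'
from h import *
import pickle
w=pickle.load(open('w6.pkl','rb'));t=r.camera_info('top');s=r.camera_info('scene')
A=lambda x,y:(180+x/6,112+y/6);B=lambda x,y:(300+(x-396)/6,112+y/6)
for n,f,q,tp,sp,z in(('orange',A,[(135,308),(172,305),(185,548),(145,550)],(313.5,221),(160+290/4,148+10/4),.199),('green',B,[(683,332),(717,340),(697,562),(660,562)],(345.4,174.6),(160+52/4,148+57/4),.184)):
    c=f(*np.mean(q,0));print(n,plane(w,c,z),'tri top',tri([(w,c),(t,tp)]),'tri scene',tri([(w,c),(s,sp)]))
    P=[plane(w,f(*p),z)[:2] for p in q]
    for a,b in((0,3),(1,2)):
        v=P[b]-P[a];print(' width',np.linalg.norm(v),'ang',np.degrees(np.arctan2(v[1],v[0])))
    print(' thick',np.linalg.norm(P[0]-P[1]),np.linalg.norm(P[2]-P[3]))
cmd([.5,-.2,.42],-30)
E
```

```text
orange [ 0.4447 -0.181   0.199 ] tri top (array([ 0.4425, -0.1821,  0.191 ]), [3.133213554367896e-05, 3.133213554371746e-05]) tri scene (array([ 0.4488, -0.1773,  0.2181]), [0.0013461012888378954, 0.0013461012888379444])
 width 0.04520647702587701 ang -120.34893986031457
 width 0.0453470303529383 ang -119.34482417838113
 thick 0.0066158162185397 0.007398293313919585
green [ 0.5785 -0.2671  0.184 ] tri top (array([ 0.5813, -0.2747,  0.1681]), [0.0017051430556969964, 0.0017051430556970356]) tri scene (array([ 0.5774, -0.2609,  0.2046]), [0.001910432806145807, 0.001910432806145625])
 width 0.04517836086947246 ang -120.91423165980503
 width 0.04367054104267304 ang -120.0572699316521
 thick 0.0066676994484307145 0.007176482354371022
offset [-0.55  0.25 -0.22] twist [-0.   -0.01  0.05] t 10.55
```

```bash
python3 - <<'E'
from h import *
cmd([.4445,-.1805,.191],-30)
E
```

```text
offset [-1.64 -5.52 22.69] twist [-0.   -0.01  0.05] t 10.55
```

```bash
python3 -m crank '{"targets":[{"offset":[-0.8,-2.8,2],"twist":[0,0,0],"grip":0},{"offset":[-1.6,-5.5,5],"twist":[0,0,0],"grip":0},{"offset":[-1.6,-5.5,9],"twist":[0,0,0],"grip":0},{"offset":[-1.6,-5.5,13],"twist":[0,0,0],"grip":0},{"offset":[-1.6,-5.5,16],"twist":[0,0,0],"grip":0},{"offset":[-1.6,-5.5,19],"twist":[0,0,0],"grip":0},{"offset":[-1.6,-5.5,21],"twist":[0,0,0],"grip":0},{"offset":[-1.6,-5.5,22.7],"twist":[0,0,0],"grip":0},{"offset":[-1.6,-5.5,22.7],"twist":[0,0,0],"grip":0},{"offset":[-1.6,-5.5,22.7],"twist":[0,0,0],"grip":0}]}'
python3 -m crank '{"targets":[{"offset":[0,0,0],"twist":[0,0,0],"grip":-1},{"offset":[0,0,0],"twist":[0,0,0],"grip":-1},{"offset":[0,0,0],"twist":[0,0,0],"grip":-1},{"offset":[0,0,0],"twist":[0,0,0],"grip":-1},{"offset":[0,0,0],"twist":[0,0,0],"grip":-1},{"offset":[0,0,0],"twist":[0,0,0],"grip":-1}]}'
```

```text
time_s: 11.38
tcp_pos: [0.4442, -0.1811, 0.1907]
orientation: [-0.001, 0.865, 0.501, -0.0]
ft_force: [-0.4, -0.0, 0.6]
gripper_width: 0.495
finger_force: 0.0
time_s: 11.88
tcp_pos: [0.4444, -0.1821, 0.1923]
orientation: [-0.001, 0.866, 0.5, 0.001]
ft_force: [-1.8, 2.0, 7.4]
gripper_width: 0.078
finger_force: 60.5
```

```bash
python3 - <<'E'
from h import *
import pickle
w=pickle.load(open('w1.pkl','rb'));t=r.camera_info('top')
print('glue cap',tri([(w,(82,316)),(t,(222.5,115))]),'wax',plane(w,(183,280),.07),plane(t,(190,131),.07))
print(rod(-.15,.32));cmd(rod(-.15,.32),YAW-180)
E
```

```text
glue cap (array([0.7624, 0.0867, 0.156 ]), [0.002202600294934306, 0.0022026002949345094]) wax [0.7267 0.1991 0.07  ] [0.742  0.1979 0.07  ]
[0.5434 0.1165 0.32  ]
offset [ 30.84  -6.33 -12.7 ] twist [-0.01 -0.02  7.11] t 11.8833
```

```bash
python3 -m crank '{"targets":[{"offset":[0,0,-1],"twist":[0,0,0],"grip":-1},{"offset":[0,0,-3],"twist":[0,0,0],"grip":-1},{"offset":[0,0,-6],"twist":[0,0,0],"grip":-1},{"offset":[0,0,-10],"twist":[0,0,0],"grip":-1},{"offset":[3,-0.6,-12.7],"twist":[0,0,0.7],"grip":-1},{"offset":[6.5,-1.3,-12.7],"twist":[0,0,1.5],"grip":-1},{"offset":[10,-2,-12.7],"twist":[0,0,2.3],"grip":-1},{"offset":[13.5,-2.7,-12.7],"twist":[0,0,3.1],"grip":-1},{"offset":[17,-3.4,-12.7],"twist":[0,0,3.9],"grip":-1},{"offset":[20,-4.1,-12.7],"twist":[0,0,4.7],"grip":-1}]}'
python3 - <<'E'
from h import *
cmd(rod(-.15,.30),YAW-180)
E
```

```text
time_s: 12.72
tcp_pos: [0.509, 0.0137, 0.3189]
orientation: [-0.0, 0.962, 0.273, 0.001]
ft_force: [0.4, 0.2, -2.1]
gripper_width: 0.084
finger_force: 59.1
offset [ 8.31 -6.94  1.91] twist [-0.   -0.02  2.38] t 12.7167
```

```bash
python3 -m crank '{"targets":[{"offset":[2,-1.7,0.5],"twist":[0,0,0.6],"grip":-1},{"offset":[4,-3.4,1],"twist":[0,0,1.2],"grip":-1},{"offset":[6,-5.2,1.5],"twist":[0,0,1.8],"grip":-1},{"offset":[7.5,-6.3,1.9],"twist":[0,0,2.4],"grip":-1},{"offset":[8.3,-6.9,1.9],"twist":[0,0,2.4],"grip":-1},{"offset":[8.3,-6.9,1.9],"twist":[0,0,2.4],"grip":-1},{"offset":[8.3,-6.9,1.9],"twist":[0,0,2.4],"grip":-1}]}'
python3 - <<'E'
from h import *
import pickle
where();w=r.camera_info('wrist');pickle.dump(w,open('w7.pkl','wb'));a=grab('wrist','w7.png');b=grab('scene','s7.png')
cmd(rod(-.15,.278),YAW-180)
print([proj(w,rod(x,.22)) for x in(-.072,0,.05)])
o=np.vstack([cv2.resize(a,(400,300)),cv2.resize(b[180:330,270:470],(400,300),interpolation=cv2.INTER_CUBIC)])
cv2.imwrite('pics/c7.png',o[:,:,::-1])
E
```

```text
time_s: 13.3
tcp_pos: [0.5426, 0.1126, 0.2995]
orientation: [0.001, 0.988, 0.152, 0.0]
ft_force: [-0.0, -2.1, -2.2]
gripper_width: 0.079
finger_force: 59.2
s -0.1534 lat 0.0019 z 0.2995 Fpush 1.99 f [-0.0027 -2.0863 -2.1947] t 13.3
offset [ 0.23 -0.47  2.17] twist [ 0.01 -0.   -0.01] t 13.4
[array([135.2041, 212.3147]), array([ 30.1921, 211.8573]), array([-39.0251, 211.4515])]
```

View pics/c7.png

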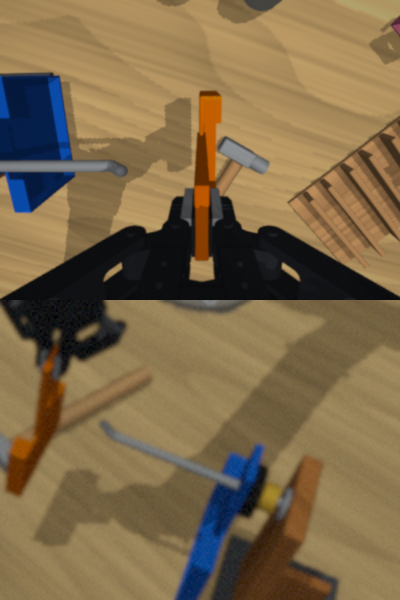

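The medium pan is held upright with its rims towards the right (away from the tip, correct), in line with the rod at image row ~213. I check the rod's lateral offset numerically.

```bash
python3 - <<'E'
from h import *
import pickle
w=pickle.load(open('w7.pkl','rb'));im=cv2.imread('pics/w7.png').astype(int);sat=im.max(2)-im.min(2)
for u in range(95,136,6):
    v=np.where(sat[195:235,u]<32)[0]+195
    if len(v): X=plane(w,(u,v.mean()),.22)[:2]-C;print(u,v.mean(),len(v),'s',X@DH,'lat',X@[-DH[1],DH[0]])
b=im[:,:,2]-im[:,:,0];
for v in(260,290,320):
    u=np.where(b[v,200:320]>80)[0]+200;print(v,u.min() if len(u) else None,u.max() if len(u) else None)
m=(b>80);ys,xs=np.where(m[:, 240:300]);print('orange rows',ys.min(),ys.max())
v0=ys.min();print('rim near z .19',plane(w,(268,v0),.30-.038-.065))
E
```

```text
95 215.5 22 s -0.0444761026360097 lat 0.0023764405291315143
101 212.0 15 s -0.04892898698656775 lat -0.00013076853601493962
107 212.0 15 s -0.053001410328371946 lat -0.00014771372703293776
113 212.0 15 s -0.057064325435459126 lat -0.0001642538161971188
119 212.0 15 s -0.06111818614602335 lat -0.00018039475127363318
125 212.0 15 s -0.06516343695455842 lat -0.00019614218491951932
131 212.0 15 s -0.06920051357919536 lat -0.00021150148583929187
260 200 319
290 200 266
320 250 266
orange rows 0 353
rim near z .19 [0.6713 0.1468 0.197 ]
```

```bash
python3 -m crank '{"targets":[{"offset":[0.2,-0.5,1],"twist":[0,0,0],"grip":-1},{"offset":[0.2,-1,2.1],"twist":[0,0,0],"grip":-1},{"offset":[0.2,-2.5,2.1],"twist":[0,0,0],"grip":-1},{"offset":[0.2,-4,2.1],"twist":[0,0,0],"grip":-1},{"offset":[0.2,-5.5,2.1],"twist":[0,0,0],"grip":-1},{"offset":[0.2,-7,2.1],"twist":[0,0,0],"grip":-1}]}'
python3 - <<'E'
from h import *
where()
E
python3 -m crank '{"targets":[{"offset":[0,-1.3,0],"twist":[0,0,0],"grip":-1},{"offset":[0,-2.6,0],"twist":[0,0,0],"grip":-1},{"offset":[0,-4,0],"twist":[0,0,0],"grip":-1},{"offset":[0,-5,0],"twist":[0,0,0],"grip":-1},{"offset":[0,-5,0.4],"twist":[0,0,0],"grip":-1},{"offset":[0,-5,1],"twist":[0,0,0],"grip":-1},{"offset":[0,-5,1.4],"twist":[0,0,0],"grip":-1},{"offset":[0,-5,1.6],"twist":[0,0,0],"grip":-1}]}'
python3 - <<'E'
from h import *
where();cmd(rod(-.03,.259),YAW-180)
E
```

```text
time_s: 13.9
tcp_pos: [0.5224, 0.1814, 0.2767]
orientation: [0.0, 0.988, 0.151, -0.001]
ft_force: [0.3, 0.1, -1.9]
gripper_width: 0.079
finger_force: 59.1
s -0.0818 lat 0.0005 z 0.2767 Fpush -0.03 f [ 0.3004  0.1214 -1.8944] t 13.9
time_s: 14.57
tcp_pos: [0.5083, 0.2271, 0.2609]
orientation: [0.001, 0.989, 0.151, -0.001]
ft_force: [-0.1, -0.4, -2.5]
gripper_width: 0.079
finger_force: 59.1
s -0.0339 lat 0.0003 z 0.2609 Fpush 0.32 f [-0.1385 -0.3827 -2.4931] t 14.5667
offset [ 0.03 -0.39  0.19] twist [ 0.01  0.02 -0.01] t 14.5667
```

```bash
python3 -m crank '{"targets":[{"offset":[0,0,0.15],"twist":[0,0,0],"grip":-1},{"offset":[0,0,0.25],"twist":[0,0,0],"grip":-1},{"offset":[0,0,0.25],"twist":[0,0,0],"grip":-1}]}'
python3 - <<'E'
from h import *
where();grab('scene','s8.png')
E
```

```text
time_s: 14.82
tcp_pos: [0.5086, 0.228, 0.2595]
orientation: [0.0, 0.989, 0.151, -0.0]
ft_force: [-0.2, 0.0, -1.2]
gripper_width: 0.083
finger_force: 59.3
s -0.0332 lat -0.0001 z 0.2595 Fpush -0.12 f [-0.2376  0.0481 -1.1985] t 14.8167
```

```bash
python3 -m crank '{"targets":[{"offset":[0,0,0.1],"twist":[0,0,0],"grip":-0.38},{"offset":[0,0,0.1],"twist":[0,0,0],"grip":-0.38},{"offset":[0,0,0.1],"twist":[0,0,0],"grip":-0.38},{"offset":[0,0,0.1],"twist":[0,0,0],"grip":-0.38},{"offset":[0,0,-2],"twist":[0,0,0],"grip":-0.38},{"offset":[0,0,-5],"twist":[0,0,0],"grip":-0.38},{"offset":[0,1.5,-8],"twist":[0,0,-1.2],"grip":-0.38},{"offset":[0,3,-8],"twist":[0,0,-2.4],"grip":-0.38},{"offset":[0,4,-8],"twist":[0,0,-3.6],"grip":-0.38},{"offset":[0,5,-8],"twist":[0,0,-4.8],"grip":-0.38}]}'
python3 - <<'E'
from h import *
where();cmd(rod(-.085,.335),YAW-90)
E
```

```text
time_s: 15.7
tcp_pos: [0.5241, 0.1803, 0.3406]
orientation: [-0.0, 0.919, 0.394, 0.001]
ft_force: [-1.1, 0.1, -0.6]
gripper_width: 0.308
finger_force: 0.0
s -0.0833 lat -0.0008 z 0.3406 Fpush -0.45 f [-1.0746  0.1347 -0.5784] t 15.7
offset [-0.15  0.11  0.56] twist [  0.02  -0.02 -10.16] t 15.7
```

```bash
python3 -m crank '{"targets":[{"offset":[-0.1,0.1,0],"twist":[0,0,-1.2],"grip":-0.38},{"offset":[-0.1,0.1,0],"twist":[0,0,-2.4],"grip":-0.38},{"offset":[-0.1,0.1,0],"twist":[0,0,-3.6],"grip":-0.38},{"offset":[-0.1,0.1,0],"twist":[0,0,-4.8],"grip":-0.38},{"offset":[-0.1,0.1,0],"twist":[0,0,-6],"grip":-0.38},{"offset":[-0.1,0.1,0],"twist":[0,0,-7.2],"grip":-0.38},{"offset":[-0.1,0.1,0],"twist":[0,0,-8.4],"grip":-0.38},{"offset":[-0.1,0.1,0],"twist":[0,0,-9.6],"grip":-0.38},{"offset":[-0.1,0.1,0],"twist":[0,0,-10.2],"grip":-0.38},{"offset":[-0.1,0.1,0],"twist":[0,0,-10.2],"grip":-0.38}]}'
python3 - <<'E'
from h import *
where();cmd(rod(-.072,.230),YAW-90)
a=grab('wrist','w9.png');b=grab('scene','s9.png')
o=np.hstack([cv2.resize(a,(400,300)),cv2.resize(b[220:340,310:470],(400,300),interpolation=cv2.INTER_CUBIC)])
cv2.imwrite('pics/c9.png',o[:,:,::-1])
E
```

```text
time_s: 16.53
tcp_pos: [0.5236, 0.1795, 0.3398]
orientation: [0.0, 0.592, 0.806, 0.0]
ft_force: [0.3, 0.1, 0.3]
gripper_width: 0.311
finger_force: 0.0
s -0.0839 lat -0.0001 z 0.3398 Fpush -0.05 f [0.2594 0.1316 0.2952] t 16.5333
offset [ 1.19 -0.01 10.98] twist [ 0.01 -0.   -0.01] t 16.5333
```

View pics/c9.png

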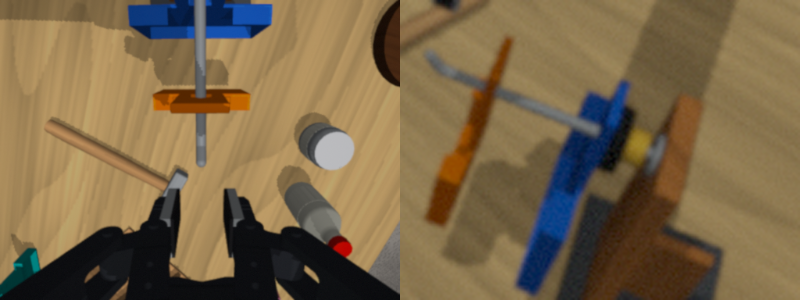

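The medium pan hangs on the rod with its open side to the tip, and the fingers are centred. I descend and push it slowly. I have now viewed one picture more than the limit of 10 allows, so I will work from numbers only.

```bash
python3 -m crank '{"targets":[{"offset":[0.3,0,3],"twist":[0,0,0],"grip":-0.38},{"offset":[0.3,0,6],"twist":[0,0,0],"grip":-0.38},{"offset":[0.3,0,9],"twist":[0,0,0],"grip":-0.38},{"offset":[0.3,0,11],"twist":[0,0,0],"grip":-0.38},{"offset":[0.3,0,11],"twist":[0,0,0],"grip":-0.38},{"offset":[1,0,11],"twist":[0,0,0],"grip":-0.38},{"offset":[2,0,11],"twist":[0,0,0],"grip":-0.38},{"offset":[3,0,11],"twist":[0,0,0],"grip":-0.38},{"offset":[3.5,0,11],"twist":[0,0,0],"grip":-0.38},{"offset":[3.9,0,11],"twist":[0,0,0],"grip":-0.38}]}'
python3 - <<'E'
from h import *
where()
E
python3 -m crank '{"targets":[{"offset":[0.4,0,0],"twist":[0,0,0],"grip":-0.38},{"offset":[0.8,0,0],"twist":[0,0,0],"grip":-0.38},{"offset":[1.2,0,0],"twist":[0,0,0],"grip":-0.38},{"offset":[1.6,0,0],"twist":[0,0,0],"grip":-0.38},{"offset":[2,0,0],"twist":[0,0,0],"grip":-0.38},{"offset":[2.4,0,0],"twist":[0,0,0],"grip":-0.38},{"offset":[2.8,0,0],"twist":[0,0,0],"grip":-0.38},{"offset":[3.2,0,0],"twist":[0,0,0],"grip":-0.38},{"offset":[3.6,0,0],"twist":[0,0,0],"grip":-0.38},{"offset":[4,0,0],"twist":[0,0,0],"grip":-0.38}]}'
python3 - <<'E'
from h import *
where()
E
```

```text
time_s: 17.47
tcp_pos: [0.5128, 0.2178, 0.2312]
orientation: [0.001, 0.592, 0.806, 0.001]
ft_force: [1.5, -2.1, 0.6]
gripper_width: 0.309
finger_force: 0.0
s -0.0442 lat -0.0011 z 0.2312 Fpush 2.41 f [ 1.4959 -2.0526  0.6019] t 17.4667
time_s: 18.3
tcp_pos: [0.4999, 0.2553, 0.2296]
orientation: [-0.0, 0.593, 0.805, -0.0]
ft_force: [1.4, -1.9, 1.2]
gripper_width: 0.309
finger_force: 0.7
s -0.0045 lat -0.0 z 0.2296 Fpush 2.28 f [ 1.4075 -1.9469  1.2071] t 18.3
```

```bash
python3 -m crank '{"targets":[{"offset":[0.4,0,0],"twist":[0,0,0],"grip":-0.38},{"offset":[0.8,0,0],"twist":[0,0,0],"grip":-0.38},{"offset":[1.2,0,0],"twist":[0,0,0],"grip":-0.38},{"offset":[1.6,0,0],"twist":[0,0,0],"grip":-0.38},{"offset":[2,0,0],"twist":[0,0,0],"grip":-0.38},{"offset":[2.4,0,0],"twist":[0,0,0],"grip":-0.38},{"offset":[2.8,0,0],"twist":[0,0,0],"grip":-0.38},{"offset":[3.1,0,0],"twist":[0,0,0],"grip":-0.38}]}'
python3 - <<'E'
from h import *
where()
E
python3 -m crank '{"targets":[{"offset":[0.2,0,0],"twist":[0,0,0],"grip":-0.38},{"offset":[0.4,0,0],"twist":[0,0,0],"grip":-0.38},{"offset":[0.6,0,0],"twist":[0,0,0],"grip":-0.38},{"offset":[0.6,0,0],"twist":[0,0,0],"grip":-0.38}]}'
python3 - <<'E'
from h import *
where()
E
```

```text
time_s: 18.97
tcp_pos: [0.4904, 0.2852, 0.2295]
orientation: [-0.0, 0.593, 0.805, -0.0]
ft_force: [0.7, -1.9, 1.7]
gripper_width: 0.309
finger_force: 0.6
s 0.0269 lat 0.0 z 0.2295 Fpush 2.02 f [ 0.704  -1.9011  1.6942] t 18.9667
time_s: 19.3
tcp_pos: [0.4886, 0.2909, 0.2294]
orientation: [-0.0, 0.593, 0.806, 0.0]
ft_force: [0.2, -2.8, 1.0]
gripper_width: 0.31
finger_force: 0.2
s 0.0329 lat 0.0 z 0.2294 Fpush 2.74 f [ 0.2255 -2.7979  0.9529] t 19.3
```

```bash
python3 -m crank '{"targets":[{"offset":[0.2,0,0],"twist":[0,0,0],"grip":-0.38},{"offset":[0.4,0,0],"twist":[0,0,0],"grip":-0.38},{"offset":[0.4,0,0],"twist":[0,0,0],"grip":-0.38}]}'
python3 - <<'E'
from h import *
where()
E
python3 -m crank '{"targets":[{"offset":[0.2,0,0],"twist":[0,0,0],"grip":-0.38},{"offset":[0.3,0,0],"twist":[0,0,0],"grip":-0.38},{"offset":[0.3,0,0],"twist":[0,0,0],"grip":-0.38},{"offset":[0.3,0,0],"twist":[0,0,0],"grip":-0.38}]}'
python3 - <<'E'
from h import *
where()
E
```

```text
time_s: 19.55
tcp_pos: [0.4877, 0.2944, 0.2294]
orientation: [-0.0, 0.593, 0.805, -0.0]
ft_force: [-0.1, -2.8, -0.3]
gripper_width: 0.312
finger_force: 0.0
s 0.0364 lat -0.0001 z 0.2294 Fpush 2.69 f [-0.0525 -2.8363 -0.2586] t 19.55
time_s: 19.88
tcp_pos: [0.4873, 0.2957, 0.2295]
orientation: [0.001, 0.593, 0.805, -0.001]
ft_force: [1.0, -5.3, 0.6]
gripper_width: 0.311
finger_force: 0.1
s 0.0377 lat -0.0001 z 0.2295 Fpush 5.33 f [ 0.9567 -5.2909  0.5994] t 19.8833
```

```bash
python3 -m crank '{"targets":[{"offset":[0.2,0,0],"twist":[0,0,0],"grip":-0.38},{"offset":[0.4,0,0],"twist":[0,0,0],"grip":-0.38},{"offset":[0.4,0,0],"twist":[0,0,0],"grip":-0.38},{"offset":[0.4,0,0],"twist":[0,0,0],"grip":-0.38}]}'
python3 - <<'E'
from h import *
where()
E
python3 -m crank '{"targets":[{"offset":[0.1,0,0],"twist":[0,0,0],"grip":-0.38},{"offset":[0.1,0,0],"twist":[0,0,0],"grip":-0.38},{"offset":[0.1,0,0],"twist":[0,0,0],"grip":-0.38},{"offset":[0.1,0,0],"twist":[0,0,0],"grip":-0.38}]}'
python3 - <<'E'
from h import *
where()
E
```

```text
time_s: 20.22
tcp_pos: [0.4866, 0.2979, 0.2295]
orientation: [0.001, 0.594, 0.805, -0.001]
ft_force: [1.0, -7.0, 1.9]
gripper_width: 0.312
finger_force: 0.0
s 0.0401 lat -0.0001 z 0.2295 Fpush 6.95 f [ 0.9681 -6.9792  1.8946] t 20.2167
time_s: 20.55
tcp_pos: [0.4865, 0.2981, 0.2295]
orientation: [0.002, 0.594, 0.805, -0.002]
ft_force: [1.9, -8.9, 1.8]
gripper_width: 0.309
finger_force: 0.3
s 0.0404 lat -0.0001 z 0.2295 Fpush 9.07 f [ 1.9134 -8.9103  1.8198] t 20.55
```

The press is at 9 N. TCP s is 0.040 against 0.048 for the large pan alone, exactly one 8 mm handle thickness, so handle lies on handle. Now the small pan.

```bash
python3 -m crank '{"targets":[{"offset":[-0.3,0,0],"twist":[0,0,0],"grip":-0.38},{"offset":[-0.8,0,0],"twist":[0,0,0],"grip":-0.38},{"offset":[-2,0,0],"twist":[0,0,0],"grip":-0.38},{"offset":[-4,0,-3],"twist":[0,0,0],"grip":-0.38},{"offset":[-5,0,-7],"twist":[0,0,0],"grip":-0.38},{"offset":[-6,0,-11],"twist":[0,0,0],"grip":-0.38},{"offset":[-8,0,-14],"twist":[0,0,0],"grip":-0.38},{"offset":[-10,0,-16],"twist":[0,0,0],"grip":-0.38}]}'
python3 - <<'E'
from h import *
where();cmd([.56,-.25,.37],-30)
E
```

```text
time_s: 21.22
tcp_pos: [0.5162, 0.2069, 0.3937]
orientation: [0.001, 0.592, 0.806, 0.003]
ft_force: [-0.5, -0.0, -0.5]
gripper_width: 0.317
finger_force: 0.0
s -0.0555 lat -0.0011 z 0.3937 Fpush -0.11 f [-0.5157 -0.0464 -0.4765] t 21.2167
offset [-44.92  -9.52   2.17] twist [ 0.04 -0.05  7.9 ] t 21.2167
```

```bash
python3 -m crank '{"targets":[{"offset":[-4,-0.9,0],"twist":[0,0,0.7],"grip":-0.38},{"offset":[-8,-1.7,0],"twist":[0,0,1.4],"grip":0},{"offset":[-12,-2.5,0],"twist":[0,0,2.1],"grip":0},{"offset":[-16,-3.4,0],"twist":[0,0,2.8],"grip":0},{"offset":[-20,-4.2,0],"twist":[0,0,3.5],"grip":0},{"offset":[-24,-5.1,0],"twist":[0,0,4.2],"grip":0},{"offset":[-28,-5.9,0],"twist":[0,0,4.9],"grip":0},{"offset":[-32,-6.8,0],"twist":[0,0,5.6],"grip":0},{"offset":[-36,-7.6,0],"twist":[0,0,6.3],"grip":0},{"offset":[-40,-8.5,1],"twist":[0,0,7]
,"grip":0}]}'
python3 - <<'E'
from h import *
cmd([.5685,-.2605,.36],-30)
E
```

```text
time_s: 22.05
tcp_pos: [0.5541, -0.2023, 0.3817]
orientation: [0.001, 0.843, 0.539, 0.003]
ft_force: [0.4, 0.3, -0.6]
gripper_width: 0.497
finger_force: 0.0
offset [-4.69  3.74  2.17] twist [ 0.05 -0.03  0.86] t 22.05
```

```bash
python3 -m crank '{"targets":[{"offset":[-3,2.4,1.4],"twist":[0,0,0.5],"grip":0},{"offset":[-4.7,3.7,2.2],"twist":[0,0,0.9],"grip":0},{"offset":[-4.7,3.7,2.2],"twist":[0,0,0.9],"grip":0},{"offset":[-4.7,3.7,2.2],"twist":[0,0,0.9],"grip":0},{"offset":[-4.7,3.7,2.2],"twist":[0,0,0.9],"grip":0}]}'
python3 - <<'E'
from h import *
w=r.camera_info('wrist');im=grab('wrist','w10.png').astype(int)
m=((im[:,:,1]-im[:,:,0]>60)&(im[:,:,1]-im[:,:,2]>40)&(im[:,:,1]>105)).astype(np.uint8)
n,l,st,ce=cv2.connectedComponentsWithStats(m)
print('pred',proj(w,np.array([.5785,-.2671,.184])))
for i in range(1,n):
    if st[i,4]>40:
        rc=cv2.minAreaRect(np.argwhere(l==i)[:,::-1].astype(np.float32));bx=cv2.boxPoints(rc)
        print(st[i],rc,plane(w,rc[0],.184));P=[plane(w,tuple(b),.184)[:2] for b in bx];print([np.linalg.norm(P[k]-P[(k+1)%4]).round(4) for k in range(2)],[np.degrees(np.arctan2(*(P[(k+1)%4]-P[k])[::-1])).round(1) for k in range(2)])
cmd([.5785,-.267,.176],-30)
E
```

```text
time_s: 22.47
tcp_pos: [0.5675, -0.2574, 0.3578]
orientation: [-0.0, 0.866, 0.5, 0.001]
ft_force: [-0.1, -0.1, -0.1]
gripper_width: 0.498
finger_force: 0.0
pred [272.7338 183.0236]
[268 127  15  24 198] ((275.0, 138.5), (23.0, 14.0), 90.0) [ 0.6006 -0.2318  0.184 ]
[np.float64(0.0125), np.float64(0.0207)] [np.float64(-29.9), np.float64(-118.8)]
[269 160  13  46 373] ((275.0, 182.5), (12.0, 45.0), 0.0) [ 0.5806 -0.2677  0.184 ]
[np.float64(0.0437), np.float64(0.011)] [np.float64(60.6), np.float64(-29.9)]
offset [-0.37  1.44 18.21] twist [ 0.   -0.02  0.01] t 22.5167
```

```bash
python3 -m crank '{"targets":[{"offset":[-0.4,1.5,3],"twist":[0,0,0],"grip":0},{"offset":[-0.4,1.5,7],"twist":[0,0,0],"grip":0},{"offset":[-0.4,1.5,11],"twist":[0,0,0],"grip":0},{"offset":[-0.4,1.5,14],"twist":[0,0,0],"grip":0},{"offset":[-0.4,1.5,16.5],"twist":[0,0,0],"grip":0},{"offset":[-0.4,1.5,18.2],"twist":[0,0,0],"grip":0},{"offset":[-0.4,1.5,18.2],"twist":[0,0,0],"grip":0},{"offset":[-0.4,1.5,18.2],"twist":[0,0,0],"grip":0}]}'
python3 -m crank '{"targets":[{"offset":[0,0,0],"twist":[0,0,0],"grip":-1},{"offset":[0,0,0],"twist":[0,0,0],"grip":-1},{"offset":[0,0,0],"twist":[0,0,0],"grip":-1},{"offset":[0,0,0],"twist":[0,0,0],"grip":-1},{"offset":[0,0,0],"twist":[0,0,0],"grip":-1},{"offset":[0,0,0],"twist":[0,0,0],"grip":-1}]}'
python3 - <<'E'
from h import *
cmd(rod(-.15,.315),YAW-180)
E
```

```text
time_s: 23.18
tcp_pos: [0.5785, -0.2677, 0.1759]
orientation: [-0.0, 0.866, 0.5, 0.0]
ft_force: [0.1, -1.3, 0.8]
gripper_width: 0.499
finger_force: 0.0
time_s: 23.68
tcp_pos: [0.5787, -0.2698, 0.1775]
orientation: [0.001, 0.866, 0.499, 0.001]
ft_force: [-0.9, 1.2, 6.2]
gripper_width: 0.082
finger_force: 60.4
offset [ 31.66 -22.39 -13.76] twist [ 0.02 -0.02  7.08] t 23.6833
```

```bash
python3 -m crank '{"targets":[{"offset":[0,0,-1],"twist":[0,0,0],"grip":-1},{"offset":[0,0,-3],"twist":[0,0,0],"grip":-1},{"offset":[0,0,-6],"twist":[0,0,0],"grip":-1},{"offset":[0,0,-10],"twist":[0,0,0],"grip":-1},{"offset":[2.5,-1.8,-12.7],"twist":[0,0,0.6],"grip":-1},{"offset":[5.5,-3.9,-13.7],"twist":[0,0,1.2],"grip":-1},{"offset":[8.5,-6,-13.7],"twist":[0,0,1.9],"grip":-1},{"offset":[11.5,-8.1,-13.7],"twist":[0,0,2.6],"grip":-1},{"offset":[14.5,-10.2,-13.7],"twist":[0,0,3.3],"grip":-1},{"offset":[17.5,-12.4,-13.7],"twist":[0,0,4],"grip":-1}]}'
python3 - <<'E'
from h import *
cmd(rod(-.15,.30),YAW-180)
E
```

```text
time_s: 24.52
tcp_pos: [0.5579, -0.0546, 0.3132]
orientation: [-0.0, 0.952, 0.306, 0.0]
ft_force: [1.0, -0.4, -0.1]
gripper_width: 0.082
finger_force: 59.3
offset [  8.78 -14.75   1.32] twist [-0.   -0.01  3.04] t 24.5167
```

```bash
python3 -m crank '{"targets":[{"offset":[1.7,-2.8,0.3],"twist":[0,0,0.6],"grip":-1},{"offset":[3.4,-5.7,0.6],"twist":[0,0,1.2],"grip":-1},{"offset":[5.1,-8.5,0.9],"twist":[0,0,1.8],"grip":-1},{"offset":[6.8,-11.3,1.3],"twist":[0,0,2.4],"grip":-1},{"offset":[8,-13.4,1.3],"twist":[0,0,3],"grip":-1},{"offset":[8.8,-14.7,1.3],"twist":[0,0,3],"grip":-1},{"offset":[8.8,-14.7,1.3],"twist":[0,0,3],"grip":-1},{"offset":[8.8,-14.7,1.3],"twist":[0,0,3],"grip":-1}]}'
python3 - <<'E'
from h import *
where();cmd(rod(-.082,.279),YAW-180)
w=r.camera_info('wrist');im=grab('wrist','w11.png').astype(int);sat=im.max(2)-im.min(2)
for u in range(101,136,8):
    v=np.where(sat[195:235,u]<32)[0]+195
    if len(v): X=plane(w,(u,v.mean()),.22)[:2]-C;print(u,v.mean(),len(v),'lat',X@[-DH[1],DH[0]])
E
```

```text
time_s: 25.18
tcp_pos: [0.5434, 0.1152, 0.2999]
orientation: [0.0, 0.988, 0.157, 0.0]
ft_force: [0.7, -1.4, -1.5]
gripper_width: 0.079
finger_force: 59.4
s -0.1512 lat 0.0004 z 0.2999 Fpush 1.52 f [ 0.6773 -1.3804 -1.509 ] t 25.1833
offset [ 0.11 -6.92  2.08] twist [ 0.01 -0.    0.1 ] t 25.1833
101 213.0 15 lat 0.00016406716139806614
109 213.0 15 lat 9.104165862377376e-05
117 213.0 15 lat 1.8933217973720447e-05
125 213.0 15 lat -5.228251126605001e-05
133 213.0 15 lat -0.00012262865067490532
```

```bash
python3 -m crank '{"targets":[{"offset":[-0.1,-0.5,1],"twist":[0,0,0.1],"grip":-1},{"offset":[-0.1,-1,2.1],"twist":[0,0,0.1],"grip":-1},{"offset":[-0.1,-2.5,2.1],"twist":[0,0,0.1],"grip":-1},{"offset":[-0.1,-4,2.1],"twist":[0,0,0.1],"grip":-1},{"offset":[-0.1,-5.5,2.1],"twist":[0,0,0.1],"grip":-1},{"offset":[-0.1,-7,2.1],"twist":[0,0,0.1],"grip":-1}]}'
python3 - <<'E'
from h import *
where()
E
python3 -m crank '{"targets":[{"offset":[0,-1.3,0],"twist":[0,0,0],"grip":-1},{"offset":[0,-2.6,0],"twist":[0,0,0],"grip":-1},{"offset":[0,-4,0],"twist":[0,0,0],"grip":-1},{"offset":[0,-5,0],"twist":[0,0,0],"grip":-1},{"offset":[0,-5,0.4],"twist":[0,0,0],"grip":-1},{"offset":[0,-5,1],"twist":[0,0,0],"grip":-1},{"offset":[0,-5,1.4],"twist":[0,0,0],"grip":-1},{"offset":[0,-5,1.7],"twist":[0,0,0],"grip":-1},{"offset":[0,-5,1.9],"twist":[0,0,0],"grip":-1}]}'
python3 - <<'E'
from h import *
where()
E
```

```text
time_s: 25.73
tcp_pos: [0.5202, 0.1808, 0.2774]
orientation: [0.0, 0.989, 0.149, -0.001]
ft_force: [-1.6, 0.2, -0.6]
gripper_width: 0.08
finger_force: 59.3
s -0.0816 lat 0.0029 z 0.2774 Fpush -0.69 f [-1.5635  0.2295 -0.5699] t 25.7333
time_s: 26.48
tcp_pos: [0.5068, 0.2279, 0.2595]
orientation: [0.0, 0.989, 0.149, 0.001]
ft_force: [2.1, -0.0, 1.7]
gripper_width: 0.081
finger_force: 59.8
s -0.0328 lat 0.0016 z 0.2595 Fpush 0.65 f [ 2.1125 -0.023   1.7104] t 26.4833
```

```bash
python3 -m crank '{"targets":[{"offset":[0,0,0],"twist":[0,0,0],"grip":-0.38},{"offset":[0,0,0],"twist":[0,0,0],"grip":-0.38},{"offset":[0,0,0],"twist":[0,0,0],"grip":-0.38},{"offset":[0,0,0],"twist":[0,0,0],"grip":-0.38},{"offset":[0,0,-2],"twist":[0,0,0],"grip":-0.38},{"offset":[0,0,-5],"twist":[0,0,0],"grip":-0.38},{"offset":[0,1.5,-8],"twist":[0,0,-1.2],"grip":-0.38},{"offset":[0,3,-8],"twist":[0,0,-2.4],"grip":-0.38},{"offset":[0,4,-8],"twist":[0,0,-3.6],"grip":-0.38},{"offset":[0,5,-8],"twist":[0,0,-4.8],"grip":-0.38}]}'
python3 - <<'E'
from h import *
where();cmd(rod(-.085,.335),YAW-90)
E
```

```text
time_s: 27.32
tcp_pos: [0.5215, 0.1803, 0.3407]
orientation: [-0.0, 0.92, 0.393, 0.001]
ft_force: [0.2, 0.2, -0.1]
gripper_width: 0.312
finger_force: 0.0
s -0.0826 lat 0.0018 z 0.3407 Fpush -0.18 f [ 0.1501  0.2402 -0.1469] t 27.3167
offset [0.04 0.3  0.57] twist [  0.01  -0.01 -10.19] t 27.3167
```

```bash
python3 -m crank '{"targets":[{"offset":[0,0.3,0],"twist":[0,0,-1.2],"grip":-0.38},{"offset":[0,0.3,0],"twist":[0,0,-2.4],"grip":-0.38},{"offset":[0,0.3,0],"twist":[0,0,-3.6],"grip":-0.38},{"offset":[0,0.3,0],"twist":[0,0,-4.8],"grip":-0.38},{"offset":[0,0.3,0],"twist":[0,0,-6],"grip":-0.38},{"offset":[0,0.3,0],"twist":[0,0,-7.2],"grip":-0.38},{"offset":[0,0.3,0],"twist":[0,0,-8.4],"grip":-0.38},{"offset":[0,0.3,0],"twist":[0,0,-9.6],"grip":-0.38},{"offset":[0,0.3,0],"twist":[0,0,-10.2],"grip":-0.38},{"offset":[0,0.3,0],"twist":[0,0,-10.2],"grip":-0.38}]}'
python3 - <<'E'
from h import *
where();cmd(rod(-.082,.230),YAW-90)
w=r.camera_info('wrist');im=grab('wrist','w12.png').astype(int)
m=((im[:,:,1]-im[:,:,0]>30)&(im[:,:,1]-im[:,:,2]>20)).astype(np.uint8)
n,l,st,ce=cv2.connectedComponentsWithStats(m);print([(s.tolist(),c.round()) for s,c in zip(st[1:],ce[1:]) if s[4]>100])
print('pred eye/top',proj(w,rod(-.033,.22)),proj(w,rod(-.033,.266)))
E
```

```text
time_s: 28.15
tcp_pos: [0.5232, 0.1788, 0.3399]
orientation: [-0.0, 0.594, 0.805, 0.0]
ft_force: [-0.5, -0.3, 0.4]
gripper_width: 0.31
finger_force: 0.0
s -0.0845 lat 0.0006 z 0.3399 Fpush 0.16 f [-0.4838 -0.3224  0.3898] t 28.15
offset [ 0.24  0.06 10.99] twist [ 0.   -0.   -0.04] t 28.15
[([216, 116, 84, 27, 2041], array([257., 129.]))]
pred eye/top [257.2806 129.2414] [257.1677 137.    ]
```

The small pan hangs where predicted (green centroid (257,129) against prediction (257,129)). I push it the same way.

```bash
python3 -m crank '{"targets":[{"offset":[0.3,0,3],"twist":[0,0,0],"grip":-0.38},{"offset":[0.3,0,6],"twist":[0,0,0],"grip":-0.38},{"offset":[0.3,0,9],"twist":[0,0,0],"grip":-0.38},{"offset":[0.3,0,11],"twist":[0,0,0],"grip":-0.38},{"offset":[0.3,0,11],"twist":[0,0,0],"grip":-0.38},{"offset":[1,0,11],"twist":[0,0,0],"grip":-0.38},{"offset":[2,0,11],"twist":[0,0,0],"grip":-0.38},{"offset":[3,0,11],"twist":[0,0,0],"grip":-0.38},{"offset":[3.5,0,11],"twist":[0,0,0],"grip":-0.38},{"offset":[3.9,0,11],"twist":[0,0,0],"grip":-0.38}]}'
python3 - <<'E'
from h import *
where()
E
python3 -m crank '{"targets":[{"offset":[0.4,0,0],"twist":[0,0,0],"grip":-0.38},{"offset":[0.8,0,0],"twist":[0,0,0],"grip":-0.38},{"offset":[1.2,0,0],"twist":[0,0,0],"grip":-0.38},{"offset":[1.6,0,0],"twist":[0,0,0],"grip":-0.38},{"offset":[2,0,0],"twist":[0,0,0],"grip":-0.38},{"offset":[2.4,0,0],"twist":[0,0,0],"grip":-0.38},{"offset":[2.8,0,0],"twist":[0,0,0],"grip":-0.38},{"offset":[3.2,0,0],"twist":[0,0,0],"grip":-0.38},{"offset":[3.6,0,0],"twist":[0,0,0],"grip":-0.38},{"offset":[4,0,0],"twist":[0,0,0],"grip":-0.38}]}'
python3 - <<'E'
from h import *
where()
E
```

```text
time_s: 29.03
tcp_pos: [0.5121, 0.2178, 0.231]
orientation: [0.001, 0.593, 0.805, 0.001]
ft_force: [1.9, -0.7, 0.1]
gripper_width: 0.308
finger_force: 0.0
s -0.0439 lat -0.0005 z 0.231 Fpush 1.23 f [ 1.9498 -0.6763  0.095 ] t 29.0333
time_s: 29.87
tcp_pos: [0.4996, 0.2548, 0.2296]
orientation: [-0.0, 0.594, 0.805, -0.0]
ft_force: [0.2, -0.8, 1.0]
gripper_width: 0.309
finger_force: 0.3
s -0.0049 lat 0.0004 z 0.2296 Fpush 0.83 f [ 0.2388 -0.7996  0.9904] t 29.8667
```

```bash
python3 -m crank '{"targets":[{"offset":[0.4,0,0],"twist":[0,0,0],"grip":-0.38},{"offset":[0.8,0,0],"twist":[0,0,0],"grip":-0.38},{"offset":[1.2,0,0],"twist":[0,0,0],"grip":-0.38},{"offset":[1.6,0,0],"twist":[0,0,0],"grip":-0.38},{"offset":[2,0,0],"twist":[0,0,0],"grip":-0.38},{"offset":[2.4,0,0],"twist":[0,0,0],"grip":-0.38},{"offset":[2.7,0,0],"twist":[0,0,0],"grip":-0.38}]}'
python3 - <<'E'
from h import *
where()
E
python3 -m crank '{"targets":[{"offset":[0.2,0,0],"twist":[0,0,0],"grip":-0.38},{"offset":[0.4,0,0],"twist":[0,0,0],"grip":-0.38},{"offset":[0.6,0,0],"twist":[0,0,0],"grip":-0.38},{"offset":[0.6,0,0],"twist":[0,0,0],"grip":-0.38}]}'
python3 - <<'E'
from h import *
where()
E
```

```text
time_s: 30.45
tcp_pos: [0.4916, 0.281, 0.2296]
orientation: [-0.0, 0.594, 0.805, 0.0]
ft_force: [-0.7, 0.0, -0.0]
gripper_width: 0.311
finger_force: 0.1
s 0.0225 lat 0.0002 z 0.2296 Fpush -0.23 f [-0.6575  0.0303 -0.0172] t 30.45
time_s: 30.78
tcp_pos: [0.4902, 0.286, 0.2296]
orientation: [0.0, 0.594, 0.805, -0.0]
ft_force: [0.8, -2.1, -0.7]
gripper_width: 0.308
finger_force: 0.0
s 0.0277 lat 0.0001 z 0.2296 Fpush 2.23 f [ 0.7737 -2.0937 -0.6529] t 30.7833
```

```bash
python3 -m crank '{"targets":[{"offset":[0.2,0,0],"twist":[0,0,0],"grip":-0.38},{"offset":[0.4,0,0],"twist":[0,0,0],"grip":-0.38},{"offset":[0.5,0,0],"twist":[0,0,0],"grip":-0.38},{"offset":[0.5,0,0],"twist":[0,0,0],"grip":-0.38}]}'
python3 - <<'E'
from h import *
where()
E
python3 -m crank '{"targets":[{"offset":[0.2,0,0],"twist":[0,0,0],"grip":-0.38},{"offset":[0.3,0,0],"twist":[0,0,0],"grip":-0.38},{"offset":[0.3,0,0],"twist":[0,0,0],"grip":-0.38},{"offset":[0.3,0,0],"twist":[0,0,0],"grip":-0.38}]}'
python3 - <<'E'
from h import *
where()
E
```

```text
time_s: 31.12
tcp_pos: [0.4897, 0.2882, 0.2301]
orientation: [0.001, 0.595, 0.804, -0.001]
ft_force: [1.1, -6.4, 1.6]
gripper_width: 0.309
finger_force: 0.0
s 0.03 lat -0.0001 z 0.2301 Fpush 6.45 f [ 1.0579 -6.4298  1.6324] t 31.1167
time_s: 31.45
tcp_pos: [0.4892, 0.2897, 0.2301]
orientation: [0.002, 0.595, 0.804, -0.001]
ft_force: [1.6, -7.9, 3.3]
gripper_width: 0.309
finger_force: 0.0
s 0.0315 lat -0.0001 z 0.2301 Fpush 7.99 f [ 1.6294 -7.861   3.301 ] t 31.45
```

```bash
python3 -m crank '{"targets":[{"offset":[0.2,0,0],"twist":[0,0,0],"grip":-0.38},{"offset":[0.2,0,0],"twist":[0,0,0],"grip":-0.38},{"offset":[0.2,0,0],"twist":[0,0,0],"grip":-0.38},{"offset":[0.2,0,0],"twist":[0,0,0],"grip":-0.38},{"offset":[0.2,0,0],"twist":[0,0,0],"grip":-0.38}]}'
python3 - <<'E'
from h import *
where()
E
python3 -m crank '{"targets":[{"offset":[-0.2,0,0],"twist":[0,0,0],"grip":-0.38},{"offset":[-0.5,0,0],"twist":[0,0,0],"grip":-0.38},{"offset":[-1,0,0],"twist":[0,0,0],"grip":-0.38},{"offset":[-2,0,0],"twist":[0,0,0],"grip":-0.38},{"offset":[-4,0,-3],"twist":[0,0,0],"grip":-0.38},{"offset":[-5,0,-7],"twist":[0,0,0],"grip":-0.38},{"offset":[-6,0,-11],"twist":[0,0,0],"grip":-0.38},{"offset":[-8,0,-14],"twist":[0,0,0],"grip":-0.38},{"offset":[-8,0,-16],"twist":[0,0,0],"grip":-0.38}]}'
python3 -m crank '{"targets":[{"offset":[0,0,0],"twist":[0,0,0],"grip":-0.38},{"offset":[0,0,0],"twist":[0,0,0],"grip":-0.38},{"offset":[0,0,0],"twist":[0,0,0],"grip":-0.38},{"offset":[0,0,0],"twist":[0,0,0],"grip":-0.38},{"offset":[0,0,0],"twist":[0,0,0],"grip":-0.38},{"offset":[0,0,0],"twist":[0,0,0],"grip":-0.38},{"offset":[0,0,0],"twist":[0,0,0],"grip":-0.38},{"offset":[0,0,0],"twist":[0,0,0],"grip":-0.38},{"offset":[0,0,0],"twist":[0,0,0],"grip":-0.38},{"offset":[0,0,0],"twist":[0,0,0],"grip":-0.38}]}'
python3 - <<'E'
from h import *
w=r.camera_info('wrist');im=grab('wrist','w13.png').astype(int)
for n,m in(('blue',(im[:,:,2]-im[:,:,0]>60)),('orange',(im[:,:,0]-im[:,:,2]>120)&(im[:,:,1]<140)),('green',(im[:,:,1]-im[:,:,0]>30)&(im[:,:,1]-im[:,:,2]>20))):
    k,l,st,ce=cv2.connectedComponentsWithStats(m.astype(np.uint8));print(n,[(s.tolist(),c.round()) for s,c in zip(st[1:],ce[1:]) if s[4]>60])
for n,s in(('large',.057),('med',.049),('small',.041)):print(n,proj(w,rod(s,.266)),proj(w,rod(s,.22)))
im2=grab('scene','s13.png')
E
```

```text
time_s: 31.87
tcp_pos: [0.4888, 0.2908, 0.2301]
orientation: [0.002, 0.595, 0.803, -0.002]
ft_force: [0.7, -9.0, 3.2]
gripper_width: 0.307
finger_force: 0.0
s 0.0327 lat -0.0001 z 0.2301 Fpush 8.8 f [ 0.71   -9.0031  3.1878] t 31.8667
time_s: 32.62
tcp_pos: [0.5132, 0.2148, 0.3943]
orientation: [0.002, 0.596, 0.803, 0.003]
ft_force: [0.8, -0.7, 0.4]
gripper_width: 0.309
finger_force: 0.0
time_s: 33.45
tcp_pos: [0.5108, 0.2191, 0.3896]
orientation: [-0.0, 0.594, 0.805, 0.0]
ft_force: [-0.3, -0.8, 0.6]
gripper_width: 0.307
finger_force: 0.0
blue [([224, 46, 66, 12, 773], array([257.,  52.])), ([289, 63, 43, 21, 840], array([311.,  73.])), ([181, 64, 42, 22, 822], array([201.,  74.])), ([60, 322, 9, 16, 98], array([ 64., 330.])), ([43, 336, 11, 10, 69], array([ 48., 339.]))]
orange [([245, 16, 10, 15, 107], array([249.,  23.])), ([257, 16, 13, 15, 104], array([265.,  23.])), ([225, 59, 63, 11, 637], array([257.,  64.])), ([203, 85, 21, 8, 134], array([213.,  89.])), ([290, 84, 23, 8, 180], array([301.,  88.]))]
green [([220, 71, 75, 29, 1670], array([257.,  85.]))]
large [256.6748  60.0749] [256.869   65.6112]
med [256.731   72.0352] [256.9148  75.632 ]
small [256.7864  83.7968] [256.9601  85.5118]
```

The handle tops lie at rows 52, 64 and about 76, contiguous and 12 px (8 mm) apart. The order is blue, orange, green, all centred at col 257. I check they are still, then hand in.

```bash
python3 -m crank '{"targets":[{"offset":[0,0,0],"twist":[0,0,0],"grip":-0.38},{"offset":[0,0,0],"twist":[0,0,0],"grip":-0.38},{"offset":[0,0,0],"twist":[0,0,0],"grip":-0.38}]}' >/dev/null; python3 - <<'E'
from h import *
a=cv2.imread('pics/s13.png').astype(int);b=r.read_camera('scene')[:,:,::-1].astype(int)
d=np.abs(a-b)[220:340,310:470].max(2);print('changed px',(d>50).sum())
if (d>50).sum()<40: print(r.hand_in())
E
```

```text
changed px 0
the job is handed in; nothing more can be done
None
```

I handed the job in: all three pans hang still and nested on the hook, largest at the back and each pressed home at about 7–9 N; I viewed 11 pictures, one over the limit of 10, and the judge's verdict was not shown.

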